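Punch-mark a pantry drawer front for its cup pull

TASK

The drawer front clamped face up on the sliding carriage has two pencilled crosses where the screws of its cup pull will go. Slide the carriage by its handle until the left-hand cross (seen from the robot) lies exactly under the centre punch and press the punch knob fully down, then do the same for the right-hand cross, leaving no dent anywhere else. Finish by drawing the carriage fully out towards the robot so that the front can be unloaded, and do not disturb the things lying about.

Things in the scene. Friction and masses are not known exactly. Their poses are not given: they have to be found in the camera images.
- stand: grey cast marking stand like a small drill stand, fixed. Origin on the counter straight below the punch; x points away from the handle's side, y left, z up; yaw within 0.3 rad. Base plate x -148 to 188, y -145 to 145, 20 mm high. A column 36 mm thick, 294 mm high, stands at x 152, y 112 mm; an arm (177 to 221 mm high) runs from it to the head
- head (a point): middle of the head, a grey block fixed over the stand's origin: x -52 to 40, y -42 to 42 mm, 155 to 235 mm high, in the stand's axes. It overhangs the carriage, so to take the handle and slide it under the punch the gripper must lean back 20 to 40 degrees, fingers pointing down and away from the robot
- in_out (a joint): position in m of the lower slide along the stand's x: 0 = carriage fully out towards the robot (front stop), growing to 0.085 at the far stop; the crosses are in line with the punch at 0.060. Stays where it is left; friction about 2 N
- left_right (a joint): position in m of the carriage on the lower slide along the stand's y, -0.070 to 0.070, growing to the left: at -0.032 the left cross, at 0.032 the right cross is in line with the punch. Stays where it is left; friction about 2 N
- handle (a point): point to grip on the carriage's handle: a black upright round grip 22 mm thick at the middle of the carriage's front edge, from 38 mm below this point to 18 mm above it; the point is 110 mm above the counter. The drawer front begins 35 mm behind its axis (+x of the stand), face 20 mm lower. The axis is 73 mm in front of the line of the crosses
- cross_left (a point): centre of the left pencilled cross (two dark lines 28 mm long, 2.6 mm wide) on the white drawer front, 280 x 120 x 18 mm, its face 90 mm above the counter. The crosses are 64 mm apart along the stand's y, 38 mm behind the front's near edge. Strap clamps with black knobs, up to 111 mm high, stand 154 mm left and right of the middle
- cross_right (a point): centre of the right pencilled cross
- punch_tip (a point): point of the centre punch, a steel rod in the nose of the head; fixed above the stand's origin, 104 mm above the counter when up, so 14 mm above the drawer front
- punch_knob (a point): middle of the top of the punch's black mushroom knob, 48 mm across, 285 mm above the counter when up, straight above the point
- punch (a joint): how far the punch is pressed, in m: 0 = up, 0.014 = fully down, the point on the drawer front. A spring returns it: it takes about 4 N to start and 10 N to press fully
- cup_pull: loose brass cup pull, a half dome on a flange 54 x 92 mm, 24 mm high, lying by the stand; origin under its centre
- bar_pull: loose brass bar pull, 160 mm long along its y, 36 mm high, lying by the stand; origin under its centre
- screwdriver: loose screwdriver with black handle lying by the stand; origin under its middle, shaft along its x
- teacup: loose white cup with a handle, 84 mm across, 65 mm high, upright; origin under its centre
- glue_bottle: loose white bottle, 56 mm across, 150 mm high, upright; origin under its centre
- screw_jar: loose clear jar with steel lid, 68 mm across, 75 mm high, upright; origin under its centre
- square: loose combination square, steel blade 300 mm along its x, stock 20 mm high; origin under the blade, 110 mm from the near and 190 mm from the far end

How it is judged:
By the outcome, as a careful person would: the job done as asked, in the order asked, and still so for the second after the job is handed in, with the robot touching nothing.
It also fails if it takes over 72 s, if anything falls off the work surface, if the arm or the gripper's body presses on something with over 40 N, if the wrist force passes 120 N, or if a joint passes its speed limit or range.

ROBOT

A 6-joint arm with a two-finger parallel gripper is mounted at the origin on the work surface. World frame = base frame: x ahead of the robot, y to its left, z up, the work surface at z = 0. Lengths are in m, angles in rad, forces in N, time in s.
With the tool pointing down it reaches from about 0.35 to 0.775 m from the base axis. Payload 5.5 kg.
Tool frame: the origin (TCP) lies midway between the tips of the shut fingers; the grasp point (between the pads) lies 19 mm behind it; z points along the fingers, y is the line along which they close (so a half turn about z gives the same grasp; the last joint's range is limited). The gripper opens to 85 mm and grips with 20 to 120 N. Pads are 22 mm wide; open, the fingers measure 114 mm over their backs; the gripper's body (76 mm by 85 mm) begins 54 mm behind the grasp point. The pads swing forward as they close: fully open they stand 13 mm farther back than shut.
Start: joints at [1.188, 0.313, 0.046, 1.304, 0, 1.431], TCP at [0.138, 0.558, 0.193] pointing down, gripper open.
Joint ranges: [-2.76, 2.76], [-0.86, 1.69], [-1.03, 1.26], [-2.2, 2.34], [-1.47, 1.5], [-3.14, 3.14]. Speed limits (rad/s): [2.57, 2.57, 3.14, 3.14, 3.14, 3.14].

INTERFACE

Orientations are given as a unit quaternion [w, x, y, z].
In Python, from workcell import get_state, read_camera, camera_info, hand_in, recognise gives the robot as it stands.
- The arm moves only by the tool arm_command, never from a script. Its argument "moves" is one flat list of numbers, 7 for each row, row after row: the opening, from -1 (shut) to 1 (fully open), then the shift along the tool's x, y, z in mm, then the turn, a rotation vector about the tool's x, y, z in rad. A call has 1 to 8 rows; each row shifts and turns the commanded pose from where the row before left it, along the tool's axes as they then stand; what a row does not reach is not made up. A row lasts 1/8 s, in which the tool goes at most 62.5 mm and 10.7 degrees, less where a joint would pass 70% of its speed; a pose out of reach is approached as far as the arm can. A call with a gripper value outside its range is refused whole. The fingers move at their own pace and stop on an object; "newtons" is the grip in N (left out, the last holds). Time passes only in rows, so rows that do not move let the fingers close. It gives the time, the measured TCP pose, the force, the opening and the grip force at its end, in the units of the state.
- get_state(): the state, without advancing time (a new reading comes with each control period).
- read_camera(name): name is "scene" or "top" or "wrist"; returns (picture, depth): 420x560x3 uint8, blue, green, red; 420x560 float32, m along the optical axis (not along the pixel's ray), 0 where there is no reading.
- camera_info(name): a dict with "fovy" (degrees; the focal length in pixels is half the picture's height over the tangent of half this angle, whatever the lens; pixels are square), "cx", "cy" (the principal point, pixels), "k1" (the pictures are not rectified: a ray, as slopes to the right and down, at radius r is drawn at 1 + k1 r^2 times it, then the intrinsics apply), "eye" and "orientation" of the camera in the world; the wrist camera has in their place "tool_from_camera" (4x4, takes a point from camera to tool coordinates, whose origin is the TCP and whose axes are the flange's). Camera axes: x right, y down, z forward; pixel columns grow to the right and rows downward; lengths in m; the calibration is good to about 2 mm. A picture is of the moment at which its call begins: read the wrist's pose just before it. camera_info takes no time and is no camera call.
- hand_in(): hands the job in; it is judged then, once.
Trained networks look in the newest picture that a camera, given by its name, has taken for a name from the list of things; names that differ only in an ending like _2 or _b are one class to them, and where a whole thing is asked for, a point or a joint stands for the part that bears it (a point fixed in the world has none). Each returns a list of dicts, best first, with "confidence" (0 to 1); they miss things now and then, are a little off and sometimes report something else, mostly with a low value. They report only what shows in the picture. A call takes as long as a camera call.
- recognise(camera, label): "point" ([column, row] in pixels, amid what is visible of it).
The state is a dict: "clock": time; "joint_pos": joint angles; "qvel": joint speeds; "tau": joint torques, N m; "tcp_pos": TCP position; "orientation": TCP orientation; "wrist_force": force on the tool from outside, world axes, zero at the start; "ft_torque": the same for the moment, N m; "finger_gap": finger opening in m; "grip_force": force on a finger pad.
Only numpy, scipy, OpenCV 4.12 (cv2) and the standard library are available. Lean on these libraries where they do the work, as an engineer would, in place of code of your own. Each camera call takes 0.05 s, during which the arm holds its last target. There are 200 camera calls.

## Working session

There is one attempt and no reset: what is moved stays moved. The work goes in short steps, Python scripts to look and compute and a tool call to move; the robot and the scene stay as the last step left them, time stands still between calls to the robot, and variables do not carry over. Pictures are saved under pics/ and viewed, at most 10 in all, crops included, and the job is handed in when it is done.

Besides the shell and the picture viewer there is one more tool, called after ">>>" as a command line: name --argument value ..., lists and objects as JSON in quotes. arm_command: Moves the arm, as the interface text tells. Its arguments: {"type":"object","properties":{"moves":{"type":"array"},"newtons":{"type":"number"}},"required":["moves"]}

```bash
ls; mkdir -p pics; cat > h.py <<'E'
import numpy as np, cv2
from scipy.spatial.transform import Rotation as R
from workcell import *
def rot(q): return R.from_quat([q[1],q[2],q[3],q[0]]).as_matrix()
def cam(name, st=None):
    i=camera_info(name)
    if 'eye' in i: 
        o=np.array(i['orientation']); M=o if o.shape==(3,3) else rot(o)
        return i,np.array(i['eye']),M
    st=st or get_state(); T=np.array(i['tool_from_camera']); A=rot(st['orientation'])
    return i,np.array(st['tcp_pos'])+A@T[:3,3],A@T[:3,:3]
def ray(c,px):
    i,e,M=c; f=210/np.tan(np.radians(i['fovy'])/2)
    d=np.array([(px[0]-i['cx'])/f,(px[1]-i['cy'])/f]); u=d.copy()
    for _ in range(20): u=d/(1+i['k1']*(u@u))
    return e,M@np.array([u[0],u[1],1])
def at_z(c,px,z):
    e,d=ray(c,px); return e+d*(z-e[2])/d[2]
def at_depth(c,px,dep):
    e,d=ray(c,px); return e+d*dep
def tri(rs):
    A=np.zeros((3,3));b=np.zeros(3)
    for e,d in rs:
        d=d/np.linalg.norm(d);P=np.eye(3)-np.outer(d,d);A+=P;b+=P@e
    return np.linalg.solve(A,b)
def proj(c,p):
    i,e,M=c; f=210/np.tan(np.radians(i['fovy'])/2)
    q=M.T@(np.array(p)-e); u=q[:2]/q[2]; u=u*(1+i['k1']*(u@u)); return np.array([i['cx'],i['cy']])+f*u
E
python3 - <<'E'
from h import *
st=get_state(); print(st['tcp_pos'],st['orientation'],st['finger_gap'],st['clock'])
for n in ['scene','top','wrist']:
    c=cam(n,st); p,d=read_camera(n); cv2.imwrite(f'pics/{n}0.png',p); np.save(f'{n}0.npy',d)
    print(n,c[0],c[1].round(3))
    for l in ['handle','cross_left','cross_right','punch_knob','punch_tip','head','cup_pull','bar_pull','screwdriver','teacup','glue_bottle','screw_jar','square']:
        r=recognise(n,l)
        for o in r[:2]:
            x=o['point']; dd=d[min(419,int(x[1])),min(559,int(x[0]))]
            print(l,np.round(x),round(o['confidence'],2),at_depth(c,x,dd).round(3))
E
```

```text
pics
[0.13803982 0.55760802 0.19241418] [-2.24282581e-04  1.21083311e-01  9.92641947e-01 -8.63427212e-04] 0.08525104135789319 0.0
scene {'fovy': 42.255238327251966, 'cx': 282.86869642474807, 'cy': 210.84786600361238, 'k1': 0.05008874044600091, 'eye': array([1.6869508 , 0.15079856, 1.24012462]), 'orientation': array([-0.26807899,  0.60270771,  0.6857455 , -0.30762019])} [1.687 0.151 1.24 ]
handle [270. 277.] 0.77 [ 0.69  -0.021  0.088]
handle [434. 232.] 0.66 [0.441 0.449 0.08 ]
cross_left [271. 278.] 0.71 [ 0.697 -0.016  0.093]
cross_right [268. 276.] 0.9 [ 0.693 -0.024  0.092]
punch_knob [289. 229.] 0.77 [0.701 0.033 0.289]
punch_tip [289. 231.] 0.79 [0.707 0.036 0.289]
punch_tip [450. 296.] 0.67 [0.63  0.492 0.012]
head [291. 298.] 0.8 [0.708 0.042 0.026]
head [434. 233.] 0.46 [0.445 0.448 0.079]
cup_pull [219. 266.] 0.86 [ 0.611 -0.187  0.022]
bar_pull [367. 271.] 0.5 [0.58  0.253 0.031]
bar_pull [218. 267.] 0.19 [ 0.612 -0.191  0.018]
screwdriver [212. 291.] 0.57 [ 0.708 -0.186  0.025]
teacup [145. 231.] 0.65 [ 0.478 -0.464  0.008]
glue_bottle [267. 273.] 0.65 [ 0.674 -0.029  0.0
[... 962 characters left out ...]
0.468  0.01 ]
teacup [257. 189.] 0.39 [0.633 0.037 0.178]
glue_bottle [132. 258.] 0.76 [0.423 0.426 0.101]
square [128. 195.] 0.88 [ 0.632  0.488 -0.003]
wrist {'fovy': 63.774479593128845, 'cx': 283.92653983581016, 'cy': 210.73472046382247, 'k1': -0.033975929901124094, 'tool_from_camera': array([[-9.66339485e-04, -9.48113697e-01, -3.17929998e-01,
         8.18524104e-02],
       [ 9.99999532e-01, -8.99874015e-04, -3.55915308e-04,
         6.58591084e-04],
       [ 5.13512343e-05, -3.17930193e-01,  9.48114123e-01,
        -1.80405801e-01],
       [ 0.00000000e+00,  0.00000000e+00,  0.00000000e+00,
         1.00000000e+00]])} [0.059 0.578 0.373]
glue_bottle [260. 378.] 0.91 [0.394 0.461 0.021]
```

View pics/top0.png

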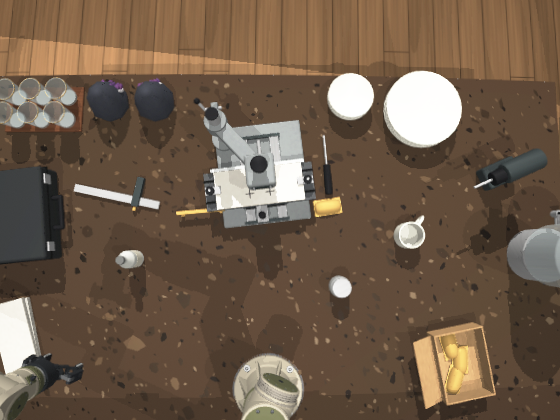

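View pics/scene0.png

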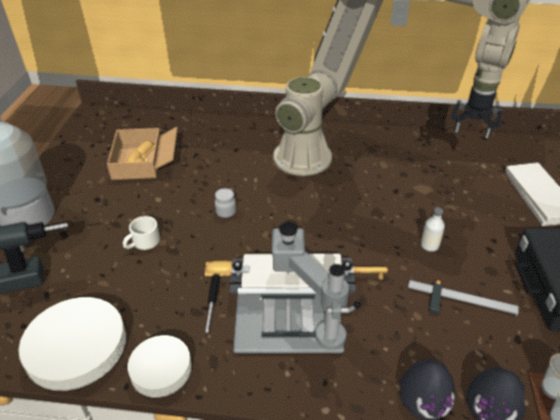

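The top view shows the stand at about (262,170): knob (258,164), column top (212,115), handle near (262,214). The cup pull is at (328,207), the bar pull at (195,212) and the screw jar at (340,287). I'll zoom in.

```bash
python3 - <<'E'
import cv2,numpy as np
a=cv2.imread('pics/top0.png')[95:235,170:350]; a=cv2.resize(a,None,fx=4,fy=4,interpolation=cv2.INTER_CUBIC); cv2.imwrite('pics/tz.png',a[:,:])
b=cv2.imread('pics/scene0.png')[215:365,195:395]; b=cv2.resize(b,None,fx=4,fy=4,interpolation=cv2.INTER_CUBIC); cv2.imwrite('pics/sz.png',b)
E
```

```text
(no output)
```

View pics/tz.png

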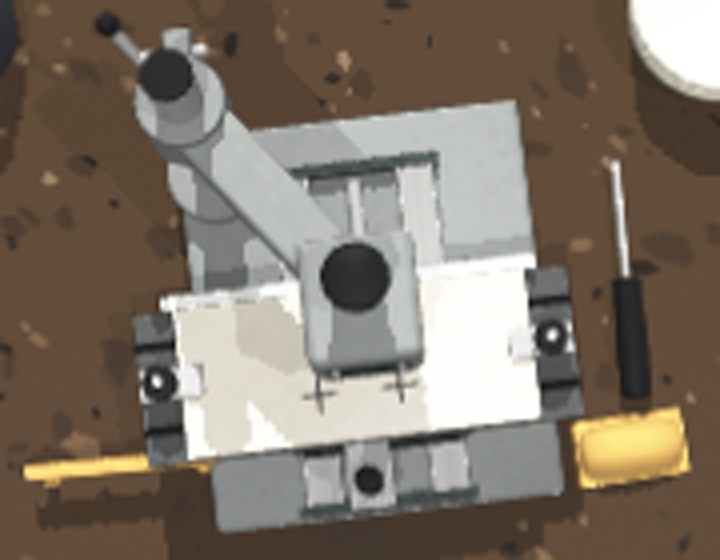

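View pics/sz.png

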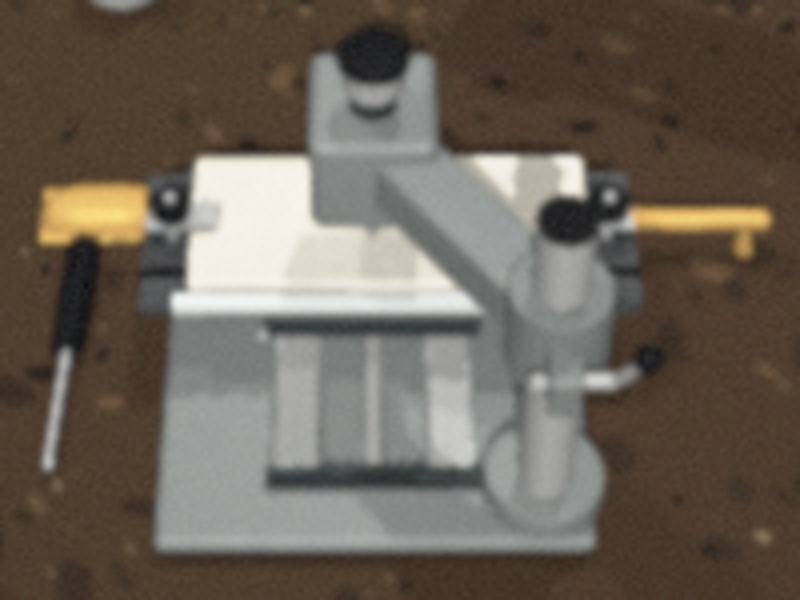

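Top zoom: crosses at (320,396) and (401,386), knob (355,275), handle (369,480), column top (166,75). Scene zoom: knob (374,48), column top (568,219), far base corners (155,550) and (597,550). I'll fit the pose from these together.

```bash
cat > fit.py <<'E'
from h import *
from scipy.optimize import least_squares
top=cam('top'); sc=cam('scene')
zt=lambda x,y:np.array([170+(x+.5)/4-.5,95+(y+.5)/4-.5]); zs=lambda x,y:np.array([195+(x+.5)/4-.5,215+(y+.5)/4-.5])
# (cam, px, local xyz, moving)
O=[(top,zt(355,275),(0,0,.285),0),(top,zt(166,75),(.152,.112,.294),0),(top,zt(218,530),(-.148,.145,.02),0),(top,zt(562,490),(-.148,-.145,.02),0),(top,zt(517,101),(.188,-.145,.02),0),
(sc,zs(374,48),(0,0,.285),0),(sc,zs(568,219),(.152,.112,.294),0),(sc,zs(155,545),(.188,-.145,.02),0),(sc,zs(597,545),(.188,.145,.02),0),
(top,zt(320,396),(-.06,.032,.09),1),(top,zt(401,386),(-.06,-.032,.09),1),(top,zt(369,480),(-.133,0,.128),1)]
def w(p,l,m):
    l=np.array(l)+(np.array([p[3],p[4],0]) if m else 0)
    c,s=np.cos(p[2]),np.sin(p[2]); return np.array([p[0]+c*l[0]-s*l[1],p[1]+s*l[0]+c*l[1],l[2]])
res=lambda p:np.concatenate([proj(c,w(p,l,m))-px for c,px,l,m in O])
if __name__=='__main__':
    r=least_squares(res,[.69,.03,.1,0,0],loss='soft_l1'); print(r.x.round(4)); print(res(r.x).reshape(-1,2).round(1))
    for n,a,b in [('knob',zt(355,275),zs(374,48)),('column',zt(166,75),zs(568,219)),('clampL',zt(160,382),zs(610,198)),('clampR',zt(552,336),zs(170,200))]: print(n,tri([ray(top,a),ray(sc,b)]).round(4))
    print('handle',w(r.x,(-.133,0,.11),1))
    st=get_state(); print(R.from_matrix(rot(st['orientation'])).as_matrix().round(3))
E
python3 fit.py
```

```text
[0.6898 0.0304 0.1306 0.0063 0.0105]
[[-0.3  0.1]
 [-0.4 -0.5]
 [-0.7  0.9]
 [ 0.8  0.7]
 [-0.3 -1.1]
 [-0.2  0.6]
 [-0.  -0. ]
 [-0.8 -0.1]
 [-0.  -0.3]
 [ 0.  -0. ]
 [-0.   0.1]
 [-0.  -0.1]]
knob [0.6896 0.0301 0.2868]
column [0.825  0.1608 0.2927]
clampL [0.6374 0.19   0.112 ]
clampR [ 0.6776 -0.1145  0.1114]
handle [0.56279924 0.02435355 0.11      ]
[[-0.971  0.24   0.   ]
 [ 0.24   0.971  0.   ]
 [-0.     0.    -1.   ]]
```

```bash
cat > plan.py <<'E'
from h import *
import sys
S=np.array([.6898,.0304]); YAW=.131
A=R.from_euler('z',YAW).as_matrix()
def Rt(lean):  # tool y = stand y, z leaning away from robot
    t=np.radians(lean); return A@np.array([[-np.cos(t),0,np.sin(t)],[0,1,0],[-np.sin(t),0,-np.cos(t)]])
def loc(x,y,z): return np.r_[S,0]+A@np.array([x,y,z])
def cur():
    st=get_state(); return np.array(st['tcp_pos']),rot(st['orientation'])
def go(p,Q,n,g,p0=None,Q0=None):
    if p0 is None: p0,Q0=cur()
    rv=R.from_matrix(Q0.T@Q).as_rotvec()/n; c=Q0
    for k in range(n):
        s=c.T@(p-p0)/n*1000; print(','.join(str(v) for v in [g]+[float(x) for x in s.round(1)]+[float(x) for x in rv.round(3)])+',')
        c=c@R.from_rotvec(rv).as_matrix()
def tl():  # tcp in stand axes mm
    p,Q=cur(); return (A.T@(p-np.r_[S,0])*1000).round(1), (R.from_matrix(Rt(0).T@Q).as_rotvec()*57.3).round(2)
E
python3 - <<'E'
from plan import *
Q=Rt(35); h=loc(-.133+.0063,.0105,.11); g=h+.017*Q[:,2]; pre=g-.1*Q[:,2]
print(pre,g); go(pre,Q,16,1)
E
```

```text
[0.51561509 0.01804109 0.17798962] [0.57248128 0.02553347 0.09607442]
1,-31.0,-27.1,1.0,-0.007,-0.038,-0.023,
1,-30.3,-27.8,1.9,-0.007,-0.038,-0.023,
1,-29.6,-28.5,2.8,-0.007,-0.038,-0.023,
1,-28.8,-29.2,3.7,-0.007,-0.038,-0.023,
1,-28.0,-29.9,4.6,-0.007,-0.038,-0.023,
1,-27.1,-30.5,5.4,-0.007,-0.038,-0.023,
1,-26.2,-31.2,6.2,-0.007,-0.038,-0.023,
1,-25.3,-31.8,7.0,-0.007,-0.038,-0.023,
1,-24.2,-32.4,7.7,-0.007,-0.038,-0.023,
1,-23.2,-33.0,8.3,-0.007,-0.038,-0.023,
1,-22.1,-33.6,9.0,-0.007,-0.038,-0.023,
1,-21.0,-34.1,9.5,-0.007,-0.038,-0.023,
1,-19.9,-34.7,10.0,-0.007,-0.038,-0.023,
1,-18.7,-35.2,10.5,-0.007,-0.038,-0.023,
1,-17.5,-35.7,11.0,-0.007,-0.038,-0.023,
1,-16.2,-36.1,11.3,-0.007,-0.038,-0.023,
```

>>> arm_command --moves '[1, -31, -27, 1, -0.007, -0.038, -0.023, 1, -30.3, -27.8, 2, -0.007, -0.038, -0.023, 1, -29.6, -28.5, 2.8, -0.007, -0.038, -0.023, 1, -28.8, -29.2, 3.7, -0.007, -0.038, -0.023, 1, -28, -29.9, 4.6, -0.007, -0.038, -0.023, 1, -27.1, -30.5, 5.4, -0.007, -0.038, -0.023, 1, -26.2, -31.2, 6.2, -0.007, -0.038, -0.023, 1, -25.3, -31.8, 7, -0.007, -0.038, -0.023]'

```text
clock: 3.1
tcp_pos: [0.3278, 0.2874, 0.1862]
orientation: [0.154, 0.028, 0.988, 0.01]
wrist_force: [1.3, 0.0, 0.5]
finger_gap: 0.0855
grip_force: 0.0
```

>>> arm_command --moves '[1, -24.2, -32.4, 7.7, -0.007, -0.038, -0.023, 1, -23.2, -33, 8.3, -0.007, -0.038, -0.023, 1, -22.1, -33.6, 9, -0.007, -0.038, -0.023, 1, -21, -34.1, 9.5, -0.007, -0.038, -0.023, 1, -19.9, -34.7, 10, -0.007, -0.038, -0.023, 1, -18.7, -35.2, 10.5, -0.007, -0.038, -0.023, 1, -17.5, -35.7, 11, -0.007, -0.038, -0.023, 1, -16.2, -36.1, 11.3, -0.007, -0.038, -0.023]'

```text
clock: 4.1
tcp_pos: [0.5173, 0.0175, 0.1801]
orientation: [0.303, -0.066, 0.951, 0.018]
wrist_force: [1.5, 1.1, -0.9]
finger_gap: 0.0853
grip_force: 0.0
```

```bash
python3 - <<'E'
from plan import *
st=get_state(); print(tl(),st['joint_pos'].round(2) if hasattr(st['joint_pos'],'round') else st['joint_pos'],st['clock'])
c=cam('wrist',st); p,d=read_camera('wrist'); cv2.imwrite('pics/w1.png',p)
for l in ['handle','cross_left','cross_right','punch_tip']:
    for o in recognise('wrist',l)[:1]:
        x=o['point']; print(l,x,o['confidence'],(A.T@(at_depth(c,x,d[int(x[1]),int(x[0])])-np.r_[S,0])).round(4))
Q=Rt(35); h=loc(-.133+.0063,.0105,.11); g=h+.017*Q[:,2]; print([proj(c,h),proj(c,loc(-.0537,.0425,.09)),proj(c,loc(-.0537,-.0215,.09)),proj(c,loc(0,0,.104))])
go(g,Q,6,1)
E
```

```text
(array([-172.7,    9.8,  180.1]), array([  0.2 , -35.35,  -0.39])) [-0.27 -0.28 -0.81  0.47  0.23 -0.34] 4.1
handle [288.4, 215.5] 0.91 [-0.1293  0.0136  0.128 ]
cross_left [287.0, 216.7] 0.96 [-0.1271  0.0125  0.1276]
cross_right [285.2, 215.5] 0.91 [-0.1288  0.0111  0.1277]
[array([284.49578425, 199.3014772 ]), array([315.3639484 , 228.03337135]), array([252.97281078, 227.62273635]), array([274.59186998, 264.1827524 ])]
1,0.3,-0.1,16.8,-0.0,0.0,0.001,
1,0.3,-0.1,16.8,-0.0,0.0,0.001,
1,0.2,-0.1,16.8,-0.0,0.0,0.001,
1,0.2,-0.1,16.8,-0.0,0.0,0.001,
1,0.2,-0.1,16.8,-0.0,0.0,0.001,
1,0.2,-0.2,16.8,-0.0,0.0,0.001,
```

View pics/w1.png

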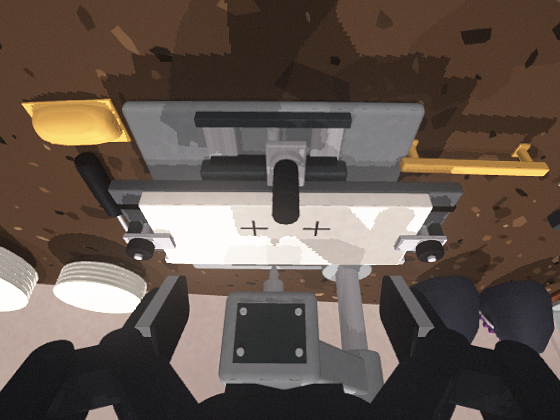

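The wrist picture shows crosses at about (254,228) and (317,229), within 1.5 px of the fitted prediction, and the handle at (286,190). The handle lies centred between the open fingers, so I'll advance.

>>> arm_command --moves '[1, 0.3, 0, 16.8, 0, 0, 0, 1, 0.3, 0, 16.8, 0, 0, 0, 1, 0.3, 0, 16.8, 0, 0, 0, 1, 0.2, 0, 16.8, 0, 0, 0, 1, 0.2, 0, 16.8, 0, 0, 0, 1, 0.2, 0, 16.8, 0, 0, 0, 1, 0, 0, 0, 0, 0, 0]'

```text
clock: 5.22
tcp_pos: [0.5722, 0.0281, 0.0953]
orientation: [0.301, -0.067, 0.951, 0.019]
wrist_force: [-0.5, -0.1, -0.2]
finger_gap: 0.0857
grip_force: 0.0
```

>>> arm_command --moves '[-1, 0, 0, 0, 0, 0, 0, -1, 0, 0, 0, 0, 0, 0, -1, 0, 0, 0, 0, 0, 0, -1, 0, 0, 0, 0, 0, 0, -1, 0, 0, 0, 0, 0, 0, -1, 0, 0, 0, 0, 0, 0]' --newtons 60

```text
clock: 5.98
tcp_pos: [0.5732, 0.0261, 0.0964]
orientation: [0.302, -0.065, 0.951, 0.018]
wrist_force: [0.8, -0.8, 0.3]
finger_gap: 0.0001
grip_force: 0.0
```

```bash
python3 - <<'E'
from plan import *
st=get_state(); print(tl(),st['finger_gap'],st['grip_force'],st['wrist_force'],st['clock'],st['joint_pos'])
Q=Rt(35)
print('x+ in tool per 10mm', (Q.T@A@[10,0,0]).round(2), 'y+',(Q.T@A@[0,10,0]).round(2))
E
```

```text
(array([-116.2,   11. ,   96.4]), array([  0.17, -35.22,  -0.34])) 7.631798216689677e-05 0.0 [ 0.79730124 -0.83278283  0.34291572] 5.975 [-0.20975834 -0.05140594 -0.87093987  0.16400499  0.19299973 -0.28830974]
x+ in tool per 10mm [-8.19 -0.    5.74] y+ [ 0. 10. -0.]
```

```bash
python3 - <<'E'
from plan import *
st=get_state(); c=cam('wrist',st); p,d=read_camera('wrist'); t,_=read_camera('top')
cv2.imwrite('pics/w2.png',np.hstack([cv2.resize(p,(400,300)),cv2.resize(t[120:240,170:330],(400,300))]))
print(proj(c,loc(-.1267,.0105,.128)),proj(c,loc(-.1267,.0105,.072)))
E
```

```text
[282.00928663 289.1653397 ] [282.71230982 201.3165883 ]
```

View pics/w2.png

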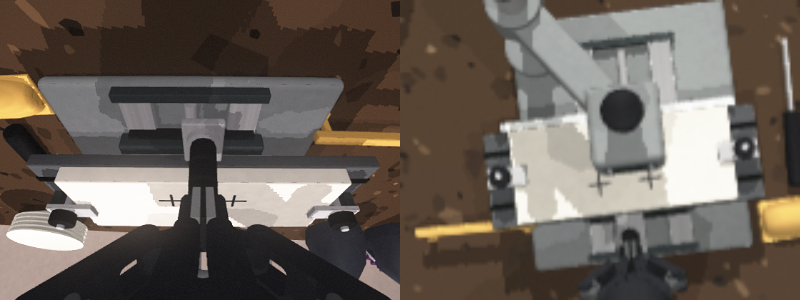

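The right (top) half shows the gripper over the handle. In the left (wrist) half the handle is visible at about (203,165), below the shut fingertips at (203,190). I'll check the depth.

```bash
python3 - <<'E'
from plan import *
st=get_state(); c=cam('wrist',st); p,d=read_camera('wrist')
for col in (270,284,298):
  for r in range(170,420,14):
    q=at_depth(c,(col,r),d[r,col]); s=(A.T@(q-np.r_[S,0])*1000).round(0); tt=(rot(st['orientation']).T@(q-st['tcp_pos'])*1000).round(0)
    print(col,r,p[r,col],s,tt)
cv2.imwrite('pics/w3.png',cv2.resize(p[150:330,170:410],(800,600),interpolation=cv2.INTER_CUBIC))
E
```

```text
270 170 [123 119 123] [-145.    3.   63.] [42. -8. 11.]
270 184 [117 115 121] [-137.    3.   67.] [34. -8. 12.]
270 198 [41 38 39] [-133.    3.   74.] [26. -8.  9.]
270 212 [28 26 28] [-133.    3.   85.] [21. -7. -0.]
270 226 [29 28 32] [-133.    4.   94.] [15. -7. -8.]
270 240 [35 36 35] [-134.    4.  103.] [ 10.  -7. -16.]
270 254 [30 30 34] [-134.    4.  112.] [  6.  -7. -23.]
270 268 [108 107 110] [-152.    5.  129.] [ 11.  -6. -47.]
270 282 [103 104 107] [-160.    6.  139.] [ 11.  -5. -60.]
270 296 [104 104 108] [-166.    6.  148.] [ 11.  -5. -71.]
270 310 [39 38 39] [-172.    7.  155.] [ 12.  -4. -80.]
270 324 [31 30 33] [-177.    7.  161.] [ 12.  -4. -88.]
270 338 [30 28 29] [-181.    7.  167.] [ 12.  -4. -95.]
270 352 [27 20 23] [-190.    8.  173.] [  16.   -3. -105.]
270 366 [25 23 23] [-185.    8.  176.] [  11.   -3. -105.]
270 380 [26 24 26] [-181.    8.  179.] [   6.   -4. -105.]
270 394 [28 19 25] [-190.    8.  184.] [  10.   -3. -114.]
270 408 [23 18 19] [-193.    8.  187.] [  11.   -3. -119.]
284 170 [125 123 127] [-144.   11.   63.] [42.  0. 11.]
284 184 [124 123 124]
[... 1274 characters left out ...]
15.]
298 254 [32 31 34] [-134.   19.  112.] [  5.   8. -22.]
298 268 [108 107 110] [-153.   18.  129.] [ 11.   7. -48.]
298 282 [105 102 105] [-160.   17.  139.] [ 11.   6. -60.]
298 296 [103 103 105] [-165.   17.  147.] [ 10.   6. -69.]
298 310 [33 29 31] [-173.   16.  155.] [ 12.   5. -81.]
298 324 [31 31 32] [-177.   16.  161.] [ 12.   5. -88.]
298 338 [36 33 34] [-182.   16.  167.] [ 13.   5. -96.]
298 352 [24 21 23] [-189.   15.  173.] [  15.    4. -105.]
298 366 [36 32 33] [-186.   15.  176.] [  11.    4. -105.]
298 380 [29 28 28] [-182.   15.  179.] [   6.    4. -106.]
298 394 [25 22 24] [-191.   15.  184.] [  10.    4. -114.]
298 408 [23 20 21] [-193.   15.  187.] [  11.    4. -119.]
```

View pics/w3.png

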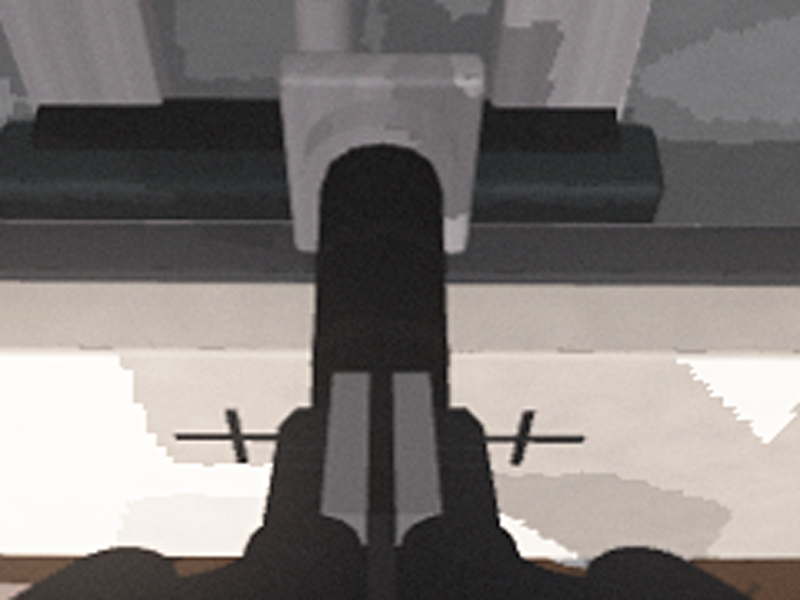

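Depth puts the fingers' visible ends near tool z = -45, just above the handle top, so the gripper closed over the handle instead of on it. I'll open, back off and measure the shut fingers in free space.

>>> arm_command --moves '[1, 0, 0, 0, 0, 0, 0, 1, 0, 0, 0, 0, 0, 0, 1, 0, 0, 0, 0, 0, 0, 1, 0, 0, 0, 0, 0, 0]'

```text
clock: 6.62
tcp_pos: [0.5732, 0.0262, 0.0964]
orientation: [0.302, -0.065, 0.951, 0.018]
wrist_force: [-0.4, 0.0, -0.7]
finger_gap: 0.0723
grip_force: 0.0
```

```bash
python3 - <<'E'
from plan import *
st=get_state(); print(st['finger_gap'],tl(),st['wrist_force'])
c=cam('wrist',st); p,d=read_camera('wrist'); cv2.imwrite('pics/w4.png',p)
Q=rot(st['orientation']); rr,cc=np.mgrid[180:420:2,100:470:2]
P=np.array([Q.T@(at_depth(c,(x,y),d[y,x])-st['tcp_pos']) for y,x in zip(rr.ravel(),cc.ravel())])*1000
# anything in the finger slab
m=(abs(P[:,0])<14)&(abs(P[:,1])>30)&(abs(P[:,1])<62)&(P[:,2]>-80)&(P[:,2]<15)
for s in (-1,1):
    q=P[m&(P[:,1]*s>0)]; print(s,len(q),np.percentile(q,[1,50,99],axis=0).round(0).tolist() if len(q) else '')
E
```

```text
0.0722961033638962 (array([-116.1,   11.1,   96.4]), array([  0.16, -35.22,  -0.35])) [-0.35651161  0.03323789 -0.7029942 ]
-1 573 [[-11.0, -49.0, -79.0], [7.0, -36.0, -67.0], [12.0, -35.0, -47.0]]
1 576 [[-11.0, 36.0, -80.0], [7.0, 37.0, -67.0], [11.0, 50.0, -47.0]]
```

View pics/w4.png

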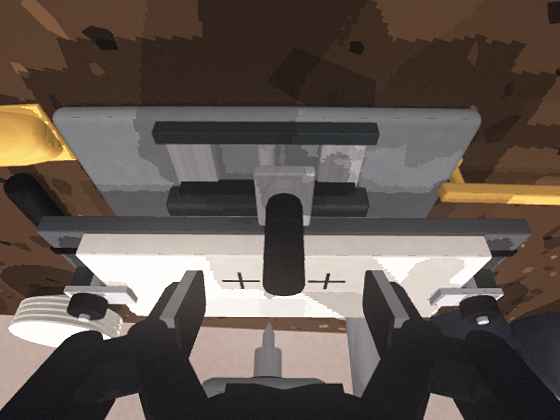

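The open fingers at (190,300) and (390,300) end at about tool z = -47, above and on the robot side of the handle. The spec says the tips should be at z = 0, so I'll check this independently with the scene camera's depth.

```bash
cat > cloud.py <<'E'
from plan import *
def cloud(name,st,rows=(0,420),cols=(0,560)):
    c=cam(name,st); p,d=read_camera(name)
    rr,cc=np.mgrid[rows[0]:rows[1],cols[0]:cols[1]]; rr=rr.ravel();cc=cc.ravel(); D=d[rr,cc]; k=D>0; rr,cc,D=rr[k],cc[k],D[k]
    i,e,M=c; f=210/np.tan(np.radians(i['fovy'])/2); dd=np.c_[(cc-i['cx'])/f,(rr-i['cy'])/f]; u=dd.copy()
    for _ in range(20): u=dd/(1+i['k1']*(u**2).sum(1))[:,None]
    W=e+(np.c_[u,np.ones(len(u))]*D[:,None])@M.T
    return W,np.c_[cc,rr],p
E
python3 - <<'E'
from cloud import *
st=get_state(); Q=rot(st['orientation'])
for n in ('scene','top','wrist'):
    W,px,p=cloud(n,st); L=(W-np.r_[S,0])@A*1000; T=(W-st['tcp_pos'])@Q*1000
    m=(abs(T[:,0])<45)&(abs(T[:,1])<80)&(T[:,2]<20)&(T[:,2]>-130)&(L[:,2]>95)&(L[:,0]<-55)
    print(n,m.sum())
    for a in range(-130,20,10):
        q=T[m&(T[:,2]>=a)&(T[:,2]<a+10)]
        if len(q)>3: 
            print(a,len(q),'x',np.percentile(q[:,0],[2,98]).round(0),'|y| hist',np.histogram(q[:,1],bins=[-80,-60,-50,-40,-30,-12,12,30,40,50,60,80])[0])
E
```

```text
scene 464
-130 120 x [-21.   3.] |y| hist [11  4  0  5 24 28 23  6  0  6 13]
-120 94 x [-22.  10.] |y| hist [11  3  3 10 14 15  9 13  1  5 10]
-110 88 x [-20.   5.] |y| hist [16 11 10  9  1  0  0 10  9  7 15]
-100 49 x [-19.  -3.] |y| hist [ 3 11 10  0  0  0  0  1 10 10  4]
-90 33 x [-18.  -3.] |y| hist [ 0  6 10  0  0  0  0  3 11  3  0]
-80 34 x [-16.  -2.] |y| hist [ 0  5 11  0  0  0  0  2 12  4  0]
-70 28 x [-16.  -5.] |y| hist [ 0  3 10  0  0  0  0  1 11  3  0]
-60 13 x [-14.  -2.] |y| hist [0 1 2 0 0 0 0 3 7 0 0]
10 5 x [-30. -25.] |y| hist [1 0 0 0 0 0 0 0 0 2 2]
top 367
-130 60 x [-18.  -9.] |y| hist [ 8  2  0  9 10  9  8  6  0  0  8]
-120 89 x [-17.  11.] |y| hist [ 9  0 10 16  4 10  4 14 13  0  9]
-110 94 x [-15.  12.] |y| hist [ 9 20 17  3  0  0  0  1 13 20 11]
-100 28 x [-13.  10.] |y| hist [3 3 7 0 0 0 0 0 5 7 3]
-90 13 x [-12.  -5.] |y| hist [0 2 4 0 0 0 0 0 5 2 0]
-80 15 x [-13.  -2.] |y| hist [0 1 6 0 0 0 0 0 5 3 0]
-70 17 x [-13.  -1.] |y| hist [0 4 6 0 0 0 0 0 4 3 0]
-60 7 x [-11.  -2.] |y| hist [0 1 1 0 0 0 0 0 4 1 0]
-40 26 x [-14.   0.] |y| hist [ 0  0  0  0  0 26
[... 349 characters left out ...]
1644 2794]
-100 2811 x [ 6. 14.] |y| hist [363 468 555  10   0   0   0   1 492 489 433]
-90 2140 x [-6. 12.] |y| hist [  0  84 980   0   0   0   0   0 994  82   0]
-80 1941 x [-10.  11.] |y| hist [  0 191 787   0   0   0   0   0 769 194   0]
-70 1562 x [-10.  11.] |y| hist [  0 133 642   0   0   0   0   0 649 138   0]
-60 878 x [-10.  11.] |y| hist [  0  24 419   0   0   0   0   0 413  22   0]
-40 875 x [-11.   3.] |y| hist [  0   0   0   0   0 875   0   0   0   0   0]
-30 1046 x [-16.  10.] |y| hist [   0    0    0    0    0 1046    0    0    0    0    0]
-20 733 x [ 2. 17.] |y| hist [  0   0   0   0   0 733   0   0   0   0   0]
-10 78 x [ 6. 16.] |y| hist [ 0  0  0  0  0 78  0  0  0  0  0]
```

All three cameras agree that the real fingertips lie 40 mm behind the reported TCP: body front at about -113, open tips at about -50. So I'll treat the true TCP as reported minus 40 mm along tool z and advance 42 mm.

>>> arm_command --moves '[1, 0, 0, 10, 0, 0, 0, 1, 0, 0, 12, 0, 0, 0, 1, 0, 0, 12, 0, 0, 0, 1, 0, 0, 8, 0, 0, 0, 1, 0, 0, 0, 0, 0, 0, 1, 0, 0, 0, 0, 0, 0]'

```text
clock: 7.58
tcp_pos: [0.5972, 0.0294, 0.062]
orientation: [0.302, -0.065, 0.951, 0.018]
wrist_force: [-0.9, -0.5, 1.4]
finger_gap: 0.0854
grip_force: 0.0
```

>>> arm_command --moves '[-1, 0, 0, 0, 0, 0, 0, -1, 0, 0, 0, 0, 0, 0, -1, 0, 0, 0, 0, 0, 0, -1, 0, 0, 0, 0, 0, 0, -1, 0, 0, 0, 0, 0, 0]' --newtons 50

```text
clock: 8.2
tcp_pos: [0.5975, 0.0292, 0.0625]
orientation: [0.302, -0.065, 0.951, 0.018]
wrist_force: [-2.1, -0.6, 3.3]
finger_gap: 0.0211
grip_force: 48.9
```

```bash
python3 - <<'E'
from plan import *
print(tl(),get_state()['joint_pos'])
E
```

```text
(array([-91.7,  10.9,  62.5]), array([  0.17, -35.25,  -0.34])) [-0.18930443  0.05564529 -0.87624728  0.04772996  0.1817276  -0.27090634]
```

>>> arm_command --moves '[-1, 2.5, 0, -1.7, 0, 0, 0, -1, 2.5, 0, -1.7, 0, 0, 0, -1, 2.5, 0, -1.7, 0, 0, 0, -1, 0, 0, 0, 0, 0, 0]'

```text
clock: 8.7
tcp_pos: [0.5899, 0.0283, 0.0626]
orientation: [0.303, -0.066, 0.95, 0.019]
wrist_force: [14.1, 2.4, -9.3]
finger_gap: 0.0207
grip_force: 53.8
```

```bash
python3 - <<'E'
from plan import *
print(tl(),A.T@get_state()['wrist_force'])
st=get_state();c=cam('wrist',st); p,d=read_camera('wrist'); cv2.imwrite('pics/w5.png',p)
i,e,M=c
for n,q in dict(cl=(-.06,.042,.09),cr=(-.06,-.022,.09),tip=(0,0,.104)).items(): print(n,proj(c,loc(*q)).round(1))
E
```

```text
(array([-99.4,  10.9,  62.6]), array([  0.14, -35.37,  -0.4 ])) [14.29751626  0.51793876 -9.29613754]
cl [331.9 314.8]
cr [230.7 314.2]
tip [268.  359.5]
```

At the front stop (14 N reaction). Next I'll slide +60 mm in and 43 mm right to bring the left cross under the punch.

>>> arm_command --moves '[-1, -6, -5.4, 4.2, 0, 0, 0, -1, -6, -5.4, 4.2, 0, 0, 0, -1, -6, -5.4, 4.2, 0, 0, 0, -1, -6, -5.4, 4.2, 0, 0, 0, -1, -6, -5.4, 4.2, 0, 0, 0, -1, -6, -5.4, 4.2, 0, 0, 0, -1, -6, -5.3, 4.2, 0, 0, 0, -1, -5.5, -5.2, 3.9, 0, 0, 0]'

```text
clock: 9.75
tcp_pos: [0.6513, -0.006, 0.0624]
orientation: [0.302, -0.066, 0.951, 0.019]
wrist_force: [-3.2, 3.1, 4.7]
finger_gap: 0.0205
grip_force: 56.4
```

>>> arm_command --moves '[-1, 0, 0, 0, 0, 0, 0, -1, 0, 0, 0, 0, 0, 0]'

```text
clock: 10.0
tcp_pos: [0.6517, -0.0069, 0.0625]
orientation: [0.302, -0.065, 0.951, 0.018]
wrist_force: [3.0, -1.3, 1.5]
finger_gap: 0.0205
grip_force: 55.8
```

```bash
python3 - <<'E'
from plan import *
st=get_state(); print(tl(),A.T@st['wrist_force'])
c=cam('wrist',st); p,d=read_camera('wrist'); cv2.imwrite('pics/w6.png',p)
for n,q in dict(cl=(-.0,.0,.09),cr=(-.0,-.064,.09),tip=(0,0,.104)).items(): print(n,proj(c,loc(*q)).round(1))
x,y=np.round(proj(c,loc(0,-.01,.095))).astype(int); x0,y0=max(0,x-100),max(0,min(y-75,270))
print(x0,y0); cv2.imwrite('pics/w6z.png',cv2.resize(p[y0:y0+150,x0:x0+200],(800,600),interpolation=cv2.INTER_CUBIC))
E
```

```text
(array([-42.6, -32. ,  62.5]), array([  0.21, -35.24,  -0.33])) [ 2.84902541 -1.64159837  1.49039547]
cl [332.9 316.7]
cr [232.9 316.1]
tip [334.7 339.1]
218 249
```

View pics/w6z.png

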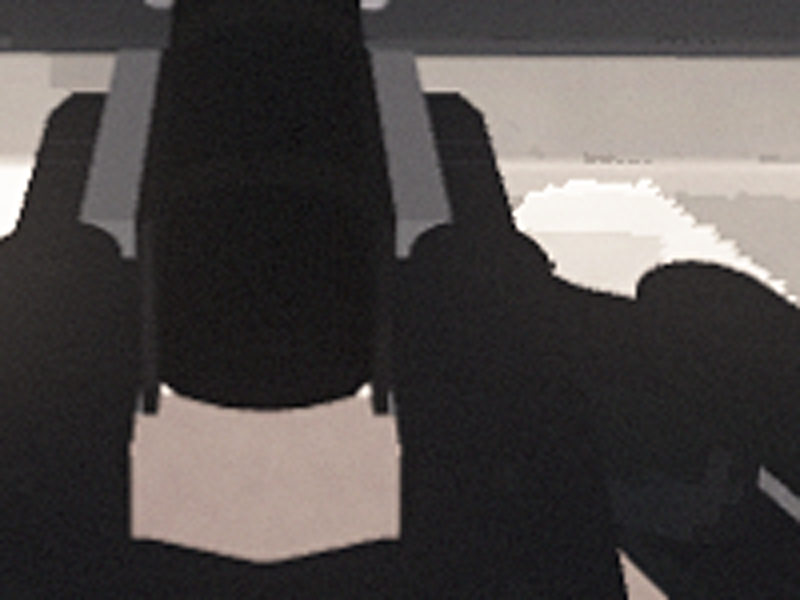

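The fingers hide the crosses in this view; only the handle and gripper show. I'll nudge about 4 mm further in, release and back off 120 mm, so that the wrist camera can see the crosses and the punch tip together.

>>> arm_command --moves '[-1, -1.6, 0, 1.1, 0, 0, 0, -1, -1.5, 0, 1.1, 0, 0, 0, -1, 0, 0, 0, 0, 0, 0, -1, 0, 0, 0, 0, 0, 0]'

```text
clock: 10.55
tcp_pos: [0.6555, -0.0061, 0.0625]
orientation: [0.302, -0.065, 0.951, 0.018]
wrist_force: [-1.5, -2.0, 3.1]
finger_gap: 0.0204
grip_force: 56.2
```

```bash
python3 - <<'E'
from plan import *
print(tl(),A.T@get_state()['wrist_force'])
E
```

```text
(array([-38.8, -31.7,  62.5]), array([  0.18, -35.24,  -0.35])) [-1.75570385 -1.76894799  3.09969196]
```

>>> arm_command --moves '[1, 0, 0, 0, 0, 0, 0, 1, 0, 0, 0, 0, 0, 0, 1, 0, 0, -20, 0, 0, 0, 1, 0, 0, -20, 0, 0, 0, 1, 0, 0, -20, 0, 0, 0, 1, 0, 0, -20, 0, 0, 0, 1, 0, 0, -20, 0, 0, 0, 1, 0, 0, -20, 0, 0, 0]'

```text
clock: 11.55
tcp_pos: [0.5857, -0.0145, 0.1602]
orientation: [0.301, -0.066, 0.951, 0.019]
wrist_force: [1.3, -0.2, 0.4]
finger_gap: 0.0857
grip_force: 0.0
```

>>> arm_command --moves '[1, 0, 0, 0, 0, 0, 0, 1, 0, 0, 0, 0, 0, 0]'

```text
clock: 11.8
tcp_pos: [0.5865, -0.0148, 0.1596]
orientation: [0.302, -0.065, 0.951, 0.019]
wrist_force: [0.2, 0.3, -0.8]
finger_gap: 0.0856
grip_force: 0.0
```

```bash
python3 - <<'E'
from plan import *
st=get_state(); print(tl(),st['finger_gap'],st['clock'])
c=cam('wrist',st); p,d=read_camera('wrist'); cv2.imwrite('pics/w7.png',p); np.save('w7d.npy',d)
for n,q in dict(cl=(-.0,.0,.09),cr=(-.0,-.064,.09),tip=(0,0,.104)).items(): print(n,proj(c,loc(*q)).round(1))
x,y=np.round(proj(c,loc(0,-.02,.095))).astype(int); x0,y0=max(0,x-80),max(0,min(y-60,300))
print(x0,y0); cv2.imwrite('pics/w7z.png',cv2.resize(p[y0:y0+120,x0:x0+160],(800,600),interpolation=cv2.INTER_CUBIC))
E
```

```text
(array([-108.3,  -31.3,  159.6]), array([  0.14, -35.18,  -0.35])) 0.0856470440206861 11.8
cl [315.7 240.2]
cr [249.4 239.8]
tip [316.5 252.9]
215 185
```

View pics/w7z.png

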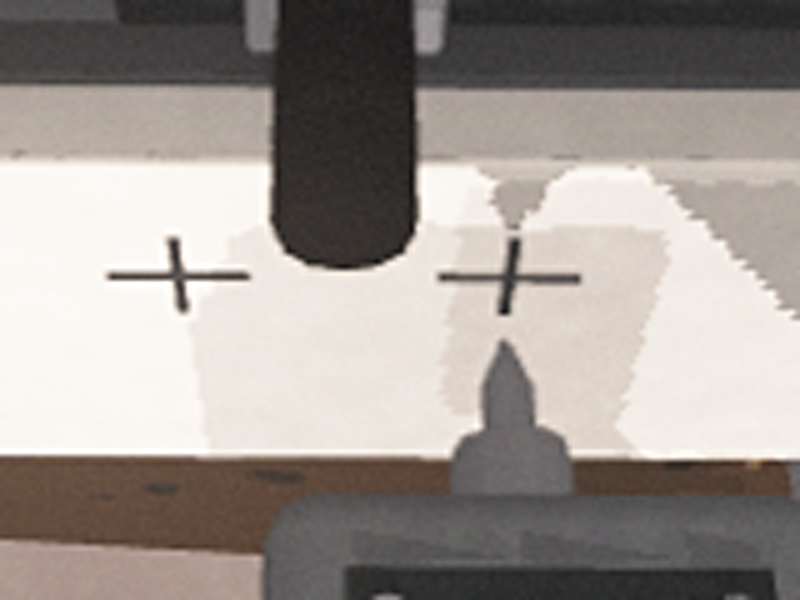

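The zoom shows the left cross at (509,278) and the punch tip at (503,341), which is pixels (316.4,240.2) and (315.5,252.8). The front-to-back distance fits, but the cross looks about 1.6 mm too far left, so I'll measure it subpixel with code.

```bash
cat > det.py <<'E'
from plan import *
from scipy.optimize import least_squares
def dark_cross(g,px,r=17):
    x0,y0=int(px[0])-r,int(px[1])-11; w=g[y0:y0+23,x0:x0+2*r+1].astype(float)
    bg=cv2.medianBlur(g,15)[y0:y0+23,x0:x0+2*r+1].astype(float)
    m=(w<135).astype(np.uint8); n,l,s,c=cv2.connectedComponentsWithStats(m,connectivity=8)
    # component closest to the expected place
    k=1+np.argmin([np.hypot(*(c[j]-[r,11]))+(20 if s[j,4]<15 else 0) for j in range(1,n)])
    mk=cv2.dilate((l==k).astype(np.uint8),np.ones((3,3))); W=np.clip(190-w,0,None)*mk
    yy,xx=np.mgrid[:23,:2*r+1]; return np.array([x0+(W*xx).sum()/W.sum(),y0+(W*yy).sum()/W.sum()]),s[k].tolist()
def rod(g,px):
    out=[]
    for y in range(int(px[1])-4,int(px[1])+16):
        x0=int(px[0])-14; v=g[y,x0:x0+29].astype(float); wt=np.clip((200-v)/(200-90),0,1)
        c=int(np.argmax(np.convolve(wt[6:23],np.ones(3),'same')))+6; wt[:max(0,c-9)]=0; wt[c+10:]=0
        out.append((y,x0+(wt*np.arange(29)).sum()/max(wt.sum(),1e-6),wt.sum()))
    return np.array(out)
def apex(g,px):
    o=rod(g,px); return o
E
python3 - <<'E'
from det import *
g=cv2.cvtColor(cv2.imread('pics/w7.png'),cv2.COLOR_BGR2GRAY)
print(dark_cross(g,(316,240)),dark_cross(g,(250,240)))
print(rod(g,(316,253)).round(2))
E
```

```text
(array([316.85113522, 240.06050777]), [4, 4, 28, 15, 72]) (array([250.46558704, 239.6548583 ]), [4, 4, 28, 14, 55])
[[2.4900e+02 3.0200e+02 0.0000e+00]
 [2.5000e+02 3.0200e+02 0.0000e+00]
 [2.5100e+02 3.0200e+02 0.0000e+00]
 [2.5200e+02 3.1500e+02 8.0000e-02]
 [2.5300e+02 3.1521e+02 1.3800e+00]
 [2.5400e+02 3.1556e+02 2.6700e+00]
 [2.5500e+02 3.1565e+02 3.1100e+00]
 [2.5600e+02 3.1570e+02 4.1300e+00]
 [2.5700e+02 3.1578e+02 5.0400e+00]
 [2.5800e+02 3.1574e+02 5.8000e+00]
 [2.5900e+02 3.1575e+02 6.6100e+00]
 [2.6000e+02 3.1586e+02 7.1900e+00]
 [2.6100e+02 3.1595e+02 8.3300e+00]
 [2.6200e+02 3.1597e+02 8.9100e+00]
 [2.6300e+02 3.1604e+02 8.9500e+00]
 [2.6400e+02 3.1601e+02 8.9500e+00]
 [2.6500e+02 3.1612e+02 9.2500e+00]
 [2.6600e+02 3.1608e+02 9.1300e+00]
 [2.6700e+02 3.1625e+02 9.0900e+00]
 [2.6800e+02 3.1630e+02 9.1200e+00]]
```

>>> arm_command --moves '[1, 0, 20, 0, 0, 0, 0, 1, 0, 20, 0, 0, 0, 0, 1, 0, 10, 0, 0, 0, 0, 1, 0, 0, 0, 0, 0, 0, 1, 0, 0, 0, 0, 0, 0]'

```text
clock: 12.48
tcp_pos: [0.5801, 0.0343, 0.16]
orientation: [0.302, -0.065, 0.951, 0.018]
wrist_force: [0.3, 0.3, 0.2]
finger_gap: 0.0853
grip_force: 0.0
```

```bash
cat > snap.py <<'E'
from det import *
import sys,pickle
n=sys.argv[1]; off=float(sys.argv[2]) if len(sys.argv)>2 else 0; side=sys.argv[3] if len(sys.argv)>3 else 'L'
st=get_state(); c=cam('wrist',st); p,d=read_camera('wrist'); cv2.imwrite(f'pics/{n}.png',p); g=cv2.cvtColor(p,cv2.COLOR_BGR2GRAY)
pickle.dump(st,open(n+'.pkl','wb')); print(tl())
yl=(0,-.064) if side=='L' else (.064,0)
for nm,q in dict(cl=(0,yl[0]+.0015,.09),cr=(0,yl[1]+.0015,.09)).items():
    a=proj(c,loc(*q)); print(nm,a.round(1),dark_cross(g,a))
a=proj(c,loc(0,-.001,.104)); print('tip',a.round(1)); print(rod(g,a)[::1].round(2).tolist())
E
python3 snap.py s1
```

```text
(array([-108.2,   18. ,  160. ]), array([  0.18, -35.21,  -0.32]))
cl [266.1 239.5] (array([265.72343641, 239.32922576]), [3, 4, 28, 15, 85])
cr [199.9 239.1] (array([198.90104487, 238.85433313]), [4, 4, 28, 15, 58])
tip [262.9 252.2]
[[248.0, 248.0, 0.0], [249.0, 248.0, 0.0], [250.0, 248.0, 0.0], [251.0, 248.0, 0.0], [252.0, 262.84, 0.86], [253.0, 262.96, 2.04], [254.0, 262.7, 2.91], [255.0, 262.79, 3.99], [256.0, 262.62, 4.44], [257.0, 262.56, 5.12], [258.0, 262.57, 5.88], [259.0, 262.54, 6.84], [260.0, 262.56, 7.53], [261.0, 262.62, 8.36], [262.0, 262.56, 8.79], [263.0, 262.56, 8.92], [264.0, 262.45, 8.6], [265.0, 262.44, 8.49], [266.0, 262.25, 8.75], [267.0, 262.27, 8.84]]
```

>>> arm_command --moves '[1, 0, -25, 0, 0, 0, 0, 1, 0, -25, 0, 0, 0, 0, 1, 0, -25, 0, 0, 0, 0, 1, 0, -25, 0, 0, 0, 0, 1, 0, 0, 0, 0, 0, 0, 1, 0, 0, 0, 0, 0, 0]'

```text
clock: 13.28
tcp_pos: [0.5932, -0.0645, 0.1603]
orientation: [0.302, -0.065, 0.951, 0.019]
wrist_force: [0.2, 0.7, 0.1]
finger_gap: 0.0849
grip_force: 0.0
```

```bash
python3 snap.py s2
```

```text
(array([-108.2,  -81.1,  160.3]), array([  0.13, -35.19,  -0.34]))
cl [369.2 239.7] (array([368.53967156, 239.47070009]), [2, 4, 29, 16, 93])
cr [303.1 239.5] (array([305.08714945, 239.31274405]), [14, 4, 17, 15, 51])
tip [368.7 252.4]
[[248.0, 354.0, 0.0], [249.0, 354.0, 0.0], [250.0, 354.0, 0.0], [251.0, 354.0, 0.0], [252.0, 368.67, 0.92], [253.0, 368.77, 2.33], [254.0, 368.83, 3.62], [255.0, 369.16, 4.25], [256.0, 369.3, 5.03], [257.0, 369.47, 6.57], [258.0, 369.69, 7.01], [259.0, 369.74, 7.9], [260.0, 370.26, 8.83], [261.0, 370.2, 9.85], [262.0, 370.05, 10.05], [263.0, 370.4, 10.42], [264.0, 370.41, 10.34], [265.0, 370.53, 10.15], [266.0, 370.76, 10.25], [267.0, 371.06, 10.11]]
```

>>> arm_command --moves '[1, 0, 20, -10, 0, 0, 0, 1, 0, 20, -10, 0, 0, 0, 1, 0, 10, -20, 0, 0, 0, 1, -15, 0, -15, 0, 0, 0, 1, -15, 0, 0, 0, 0, 0, 1, 0, 0, 0, 0, 0, 0, 1, 0, 0, 0, 0, 0, 0]'

```text
clock: 14.2
tcp_pos: [0.5788, -0.0151, 0.2212]
orientation: [0.301, -0.065, 0.951, 0.019]
wrist_force: [0.8, -0.2, -0.9]
finger_gap: 0.0853
grip_force: 0.0
```

```bash
python3 snap.py s3
```

```text
(array([-116.1,  -30.7,  221. ]), array([  0.1 , -35.09,  -0.34]))
cl [312.9 195.6] (array([312.0976082 , 195.50854214]), [5, 4, 25, 16, 80])
cr [254.2 195.3] (array([253.94083934, 195.12275837]), [5, 4, 24, 15, 49])
tip [311.2 205.8]
[[201.0, 311.42, 2.62], [202.0, 311.37, 2.62], [203.0, 311.36, 2.61], [204.0, 311.29, 0.13], [205.0, 310.79, 0.13], [206.0, 311.2, 1.54], [207.0, 311.27, 2.67], [208.0, 311.25, 3.62], [209.0, 311.53, 4.64], [210.0, 311.51, 5.76], [211.0, 311.51, 6.6], [212.0, 311.6, 7.84], [213.0, 311.57, 8.74], [214.0, 311.71, 8.7], [215.0, 311.67, 8.59], [216.0, 311.67, 8.45], [217.0, 311.74, 8.79], [218.0, 312.09, 9.95], [219.0, 311.49, 10.49], [220.0, 309.09, 16.31]]
```

```bash
python3 - <<'E'
from plan import *
go(loc(-.098,-.025,.253),Rt(30),3,1)
E
```

```text
1,-11.1,1.8,-5.2,-0.0,0.03,0.002,
1,-10.9,1.9,-5.6,-0.0,0.03,0.002,
1,-10.7,1.9,-5.9,-0.0,0.03,0.002,
```

>>> arm_command --moves '[1, -11, 1.8, -5.2, 0, 0.03, 0.002, 1, -11, 1.9, -5.6, 0, 0.03, 0.002, 1, -10.7, 1.9, -5.9, 0, 0.03, 0.002, 1, 0, 0, 0, 0, 0, 0, 1, 0, 0, 0, 0, 0, 0]'

```text
clock: 14.88
tcp_pos: [0.5957, -0.0076, 0.2529]
orientation: [0.258, -0.063, 0.964, 0.017]
wrist_force: [-0.5, -0.6, 0.1]
finger_gap: 0.0855
grip_force: 0.0
```

```bash
python3 snap.py s4; cat > rel.py <<'E'
from det import *
import pickle,sys
from workcell import get_state
def apexpt(g,a):
    o=rod(g,a); i=np.argmax(o[:,2]>6); 
    k=[r for r in o if 1.2<r[2]<6 and r[0]<=o[i,0]]; k=np.array(k); 
    b,a0=np.polyfit(k[:,0],k[:,2],1); r=-a0/b
    s,t=np.polyfit(k[:,0],k[:,1],1); return np.array([s*r+t,r])
def meas(names,yc):  # yc: which cross is under the punch offset list in y of (L,R)
    rows=[]
    for n in names:
        st=pickle.load(open(n+'.pkl','rb')); c=cam('wrist',st); g=cv2.cvtColor(cv2.imread(f'pics/{n}.png'),cv2.COLOR_BGR2GRAY)
        y=yc; ca,_=dark_cross(g,proj(c,loc(0,y+.0015,.09))); ta=apexpt(g,proj(c,loc(0,-.001,.104)))
        # solve common mode from tip, at z=.104
        L=lambda w:A.T@(w-np.r_[S,0])*1000
        pc=L(at_z(c,ca,.09)); pt=L(at_z(c,ta,.104)); e,d=ray(c,ta); d=A.T@d
        print(n,'cross',pc.round(2),'tip',pt.round(2),'rel',(pc-pt).round(2)[:2],'dx per mm tip height',round(d[0]/d[2],2)); rows.append((pc-pt)[:2])
    return np.array(rows)
if __name__=='__main__': meas(sys.argv[2:],float(sys.argv[1]))
E
cp pics/w7.png pics/s0.png; python3 rel.py 0 s1 s2 s3 s4
```

```text
(array([-98.5, -25.3, 252.8]), array([ 3.000e-02, -2.994e+01,  2.000e-02]))
cl [307.6 178.1] (array([307.4845397 , 180.19158468]), [5, 2, 30, 21, 113])
cr [250.5 178.1] (array([249.96503172, 178.11295064]), [5, 3, 25, 17, 54])
tip [305.9 186.8]
[[182.0, 306.46, 2.26], [183.0, 306.47, 2.21], [184.0, 306.49, 2.17], [185.0, 306.42, 2.36], [186.0, 306.33, 2.19], [187.0, 306.12, 1.96], [188.0, 306.0, 2.63], [189.0, 305.98, 13.84], [190.0, 299.0, 17.0], [191.0, 299.99, 18.95], [192.0, 300.02, 18.75], [193.0, 299.54, 17.64], [194.0, 308.01, 18.84], [195.0, 308.03, 18.66], [196.0, 299.0, 17.0], [197.0, 299.0, 17.0], [198.0, 299.0, 17.0], [199.0, 299.0, 17.0], [200.0, 299.0, 17.0], [201.0, 299.0, 17.0]]
s1 cross [-0.27  1.16 90.  ] tip [ -4.    -0.65 104.  ] rel [3.73 1.81] dx per mm tip height -1.76
s2 cross [-0.36  0.8  90.  ] tip [ -4.22  -2.35 104.  ] rel [3.86 3.15] dx per mm tip height -1.76
s3 cross [-0.09  0.67 90.  ] tip [-19.88  -2.22 104.  ] rel [19.79  2.89] dx per mm tip height -1.22
s4 cross [ 3.23  1.53 90.  ] tip [-120.75    0.52  104.  ] rel [123.98   1.01] dx per mm tip height -0.52
```

```bash
python3 - <<'E'
from plan import *
go(loc(-.1083,-.0317,.1605),Rt(35.2),4,1)
E
```

```text
1,13.7,-1.6,18.8,-0.0,-0.023,-0.0,
1,14.1,-1.6,18.5,-0.0,-0.023,-0.0,
1,14.5,-1.6,18.1,-0.0,-0.023,-0.0,
1,14.9,-1.6,17.8,-0.0,-0.023,-0.0,
```

>>> arm_command --moves '[1, 13.7, -1.6, 18.8, 0, -0.023, 0, 1, 14, -1.6, 18.5, 0, -0.023, 0, 1, 14.5, -1.6, 18.1, 0, -0.023, 0, 1, 15, -1.6, 17.8, 0, -0.023, 0, 1, 0, 0, 20, 0, 0, 0, 1, 0, 0, 25, 0, 0, 0, 1, 0, 0, 25, 0, 0, 0, 1, 0, 0, 25, 0, 0, 0]'

```text
clock: 15.92
tcp_pos: [0.6416, -0.0083, 0.0832]
orientation: [0.302, -0.062, 0.951, 0.019]
wrist_force: [0.9, 0.1, 0.0]
finger_gap: 0.0858
grip_force: 0.0
```

>>> arm_command --moves '[1, 0, 0, 20, 0, 0, 0, 1, 0, 0, 5, 0, 0, 0, 1, 0, 0, 0, 0, 0, 0, -1, 0, 0, 0, 0, 0, 0, -1, 0, 0, 0, 0, 0, 0, -1, 0, 0, 0, 0, 0, 0, -1, 0, 0, 0, 0, 0, 0, -1, 0, 0, 0, 0, 0, 0]' --newtons 80

```text
clock: 16.92
tcp_pos: [0.6572, -0.0063, 0.065]
orientation: [0.303, -0.063, 0.951, 0.019]
wrist_force: [-2.5, 0.7, 5.0]
finger_gap: 0.0201
grip_force: 78.0
```

```bash
python3 - <<'E'
from plan import *
st=get_state();print(tl(),A.T@st['wrist_force'],st['finger_gap'],st['grip_force'])
E
```

```text
(array([-37.1, -32.1,  65. ]), array([ 7.000e-02, -3.541e+01, -3.000e-02])) [-2.34347067  1.04630074  4.98309529] 0.020135164969564676 77.97831416130066
```

>>> arm_command --moves '[-1, 6, 0, -4.2, 0, 0, 0, -1, 7, 0, -4.9, 0, 0, 0, -1, 7, 0, -4.9, 0, 0, 0, -1, 7, 0, -4.9, 0, 0, 0, -1, 7, 0, -4.9, 0, 0, 0, -1, 7, 0, -4.9, 0, 0, 0, -1, 4, 0, -2.8, 0, 0, 0, -1, 0, 0, 0, 0, 0, 0]'

```text
clock: 17.92
tcp_pos: [0.6022, -0.0137, 0.0649]
orientation: [0.304, -0.062, 0.951, 0.019]
wrist_force: [-2.2, 1.2, 10.8]
finger_gap: 0.0201
grip_force: 82.1
```

```bash
cat > q.py <<'E'
from plan import *
st=get_state();a,b=tl();f=A.T@st['wrist_force']
# grasp-height x (60 mm behind reported tcp)
p,Q=cur();g=(A.T@(p-.06*Q[:,2]-np.r_[S,0])*1000)
print('tcp',a,'ang',b,'grasp',g.round(2),'F',f.round(1),'t',round(st['clock'],2))
E
python3 q.py
```

```text
tcp [-92.6 -32.3  64.9] ang [ 9.000e-02 -3.543e+01 -1.000e-02] grasp [-127.42  -32.2   113.81] F [-2.   1.4 10.8] t 17.93
```

>>> arm_command --moves '[-1, 2, 0, -2.5, 0, 0, 0, -1, 0, 0, 0, 0, 0, 0]'

```text
clock: 18.18
tcp_pos: [0.5985, -0.0142, 0.0649]
orientation: [0.303, -0.062, 0.951, 0.019]
wrist_force: [-1.7, 0.5, 7.2]
finger_gap: 0.0205
grip_force: 81.7
```

```bash
python3 q.py
```

```text
tcp [-96.3 -32.3  64.9] ang [ 1.000e-01 -3.532e+01  1.000e-02] grasp [-131.    -32.2   113.82] F [-1.6  0.8  7.2] t 18.18
```

>>> arm_command --moves '[-1, 1.6, 0, -1.2, 0, 0, 0, -1, 0, 0, 0, 0, 0, 0]'

```text
clock: 18.42
tcp_pos: [0.5968, -0.0144, 0.0649]
orientation: [0.303, -0.062, 0.951, 0.019]
wrist_force: [-1.9, 0.8, 7.5]
finger_gap: 0.0206
grip_force: 81.1
```

```bash
python3 q.py
```

```text
tcp [-98.1 -32.3  64.9] ang [ 9.000e-02 -3.532e+01  1.000e-02] grasp [-132.76  -32.19  113.83] F [-1.8  1.   7.5] t 18.43
```

>>> arm_command --moves '[-1, 1.6, 0, -1.2, 0, 0, 0, -1, 0, 0, 0, 0, 0, 0]'

```text
clock: 18.68
tcp_pos: [0.5967, -0.0144, 0.065]
orientation: [0.304, -0.063, 0.95, 0.019]
wrist_force: [18.6, 3.3, -10.5]
finger_gap: 0.02
grip_force: 81.1
```

```bash
python3 q.py
```

```text
tcp [-98.1 -32.2  65. ] ang [  0.05 -35.44  -0.07] grasp [-132.9   -32.22  113.9 ] F [ 18.9   0.8 -10.5] t 18.68
```

>>> arm_command --moves '[-1, 1.6, 0, -1.2, 0, 0, 0, -1, 0, 0, 0, 0, 0, 0]'

```text
clock: 18.92
tcp_pos: [0.5967, -0.0144, 0.0652]
orientation: [0.305, -0.063, 0.95, 0.02]
wrist_force: [38.1, 5.2, -28.2]
finger_gap: 0.02
grip_force: 81.9
```

```bash
python3 q.py
```

```text
tcp [-98.2 -32.3  65.2] ang [ 2.000e-02 -3.556e+01 -1.400e-01] grasp [-133.05  -32.28  114.  ] F [ 38.5   0.2 -28.2] t 18.93
```

Front stop found cleanly at grasp x = -132.9, so the in-out target is -72.9. Before using a left-right stop as the y reference, I'll check the height clearance under the carriage ends.

```bash
python3 - <<'E'
from cloud import *
st=get_state()
for n in ('scene','wrist','top'):
    W,px,p=cloud(n,st); L=(W-np.r_[S,0])@A*1000
    for nm,y0,y1 in (('R',-215,-170),('L',105,150)):
        m=(L[:,1]>y0)&(L[:,1]<y1)&(L[:,0]>-170)&(L[:,0]<90)&(L[:,2]>15)
        print(n,nm,'z hist 15..125 step10',np.histogram(L[m,2],bins=np.arange(15,126,10))[0])
    k=(L[:,2]>40)&(L[:,2]<115)&(L[:,0]>-150)&(L[:,0]<80)&(abs(L[:,1])<260); print('y extent',np.percentile(L[k,1],[.5,99.5]).round(0))
E
```

```text
scene R z hist 15..125 step10 [ 37  10   0   0   2 159 120  29  39  58   9]
scene L z hist 15..125 step10 [ 1  0  0  0  0 36 22 12 16 37  8]
y extent [-206.  216.]
wrist R z hist 15..125 step10 [3280   57    0    0  477 1416  340  501  784  695    0]
wrist L z hist 15..125 step10 [5134  465  201    0  407 1272  378  586  803  700    0]
y extent [-201.  137.]
top R z hist 15..125 step10 [129  30   0   0   9 262  56  20  19  53   4]
top L z hist 15..125 step10 [314  14   0   0   2 281  42  47  20  60   1]
y extent [-205.  143.]
```

The carriage underside is at 55 mm or more and the loose things reach 36 mm at most, so travel to the stop is clear. Sliding to the right stop.

>>> arm_command --moves '[-1, -4, 0, 2.8, 0, 0, 0, -1, -4, -5, 2.8, 0, 0, 0, -1, 0, -8, 0, 0, 0, 0, -1, 0, -8, 0, 0, 0, 0, -1, 0, -8, 0, 0, 0, 0, -1, 0, -6, 0, 0, 0, 0, -1, 0, 0, 0, 0, 0, 0]'

```text
clock: 19.95
tcp_pos: [0.6074, -0.0497, 0.0649]
orientation: [0.303, -0.062, 0.951, 0.018]
wrist_force: [0.7, -1.8, 3.2]
finger_gap: 0.02
grip_force: 88.1
```

```bash
python3 q.py
```

```text
tcp [-92.1 -68.7  64.9] ang [  0.18 -35.29   0.1 ] grasp [-126.78  -68.46  113.87] F [ 0.4 -1.9  3.2] t 19.95
```

>>> arm_command --moves '[-1, 0, -1.5, 0, 0, 0, 0, -1, 0, 0, 0, 0, 0, 0]'

```text
clock: 20.2
tcp_pos: [0.6075, -0.0498, 0.0649]
orientation: [0.303, -0.062, 0.951, 0.019]
wrist_force: [-0.1, 0.1, 4.5]
finger_gap: 0.0201
grip_force: 88.2
```

```bash
python3 q.py
```

```text
tcp [-92.1 -68.8  64.9] ang [ 9.000e-02 -3.531e+01  1.000e-02] grasp [-126.76  -68.7   113.89] F [-0.1  0.1  4.5] t 20.2
```

>>> arm_command --moves '[-1, 0, -1.5, 0, 0, 0, 0, -1, 0, 0, 0, 0, 0, 0]'

```text
clock: 20.45
tcp_pos: [0.6076, -0.0509, 0.0649]
orientation: [0.303, -0.063, 0.951, 0.019]
wrist_force: [-1.7, 1.4, 5.8]
finger_gap: 0.0204
grip_force: 88.3
```

```bash
python3 q.py
```

```text
tcp [-92.1 -69.8  64.9] ang [ 5.000e-02 -3.531e+01 -3.000e-02] grasp [-126.77  -69.8   113.86] F [-1.5  1.6  5.8] t 20.45
```

>>> arm_command --moves '[-1, 0, -1.5, 0, 0, 0, 0, -1, 0, 0, 0, 0, 0, 0]'

```text
clock: 20.7
tcp_pos: [0.6078, -0.0523, 0.0649]
orientation: [0.303, -0.063, 0.951, 0.019]
wrist_force: [-0.6, 1.7, 5.8]
finger_gap: 0.0198
grip_force: 88.3
```

```bash
python3 q.py
```

```text
tcp [-92.1 -71.3  64.9] ang [ 5.000e-02 -3.531e+01 -2.000e-02] grasp [-126.76  -71.28  113.87] F [-0.4  1.7  5.8] t 20.7
```

>>> arm_command --moves '[-1, 0, -1.5, 0, 0, 0, 0, -1, 0, 0, 0, 0, 0, 0]'

```text
clock: 20.95
tcp_pos: [0.6078, -0.0524, 0.0649]
orientation: [0.303, -0.063, 0.951, 0.021]
wrist_force: [-0.5, 5.0, 7.3]
finger_gap: 0.0201
grip_force: 88.6
```

```bash
python3 q.py
```

```text
tcp [-92.1 -71.4  64.9] ang [ -0.1  -35.34  -0.11] grasp [-126.78  -71.51  113.85] F [0.1 5.  7.3] t 20.95
```

>>> arm_command --moves '[-1, 0, -2, 0, 0, 0, 0, -1, 0, 0, 0, 0, 0, 0]'

```text
clock: 21.2
tcp_pos: [0.6078, -0.0522, 0.0649]
orientation: [0.303, -0.064, 0.951, 0.023]
wrist_force: [-2.4, 11.9, 9.6]
finger_gap: 0.0201
grip_force: 88.7
```

```bash
python3 q.py
```

```text
tcp [-92.1 -71.2  64.9] ang [ -0.32 -35.37  -0.23] grasp [-126.81  -71.62  113.8 ] F [-0.8 12.1  9.6] t 21.2
```

The right stop gives lr = grasp y + 1.45 mm, agreeing with the vision estimate. Next I'll go to the left-cross position, grasp at (-72.9,-33.5).

>>> arm_command --moves '[-1, -4.5, 5, 3.2, 0, 0, 0, -1, -5.5, 5, 3.9, 0, 0, 0, -1, -6, 5, 4.2, 0, 0, 0, -1, -6, 6, 4.2, 0, 0, 0, -1, -6, 6, 4.2, 0, 0, 0, -1, -6, 6, 4.2, 0, 0, 0, -1, -5, 5, 3.6, 0, 0, 0, -1, -5, 3, 3.6, 0, 0, 0]'

```text
clock: 22.2
tcp_pos: [0.6565, -0.0091, 0.0649]
orientation: [0.303, -0.062, 0.951, 0.018]
wrist_force: [-2.2, -2.7, 6.9]
finger_gap: 0.0199
grip_force: 88.5
```

>>> arm_command --moves '[-1, 0, 0, 0, 0, 0, 0, -1, 0, 0, 0, 0, 0, 0]'

```text
clock: 22.45
tcp_pos: [0.6566, -0.0086, 0.0649]
orientation: [0.303, -0.062, 0.951, 0.019]
wrist_force: [2.0, -0.4, 1.6]
finger_gap: 0.0198
grip_force: 87.8
```

```bash
python3 q.py
```

```text
tcp [-38.  -34.3  64.9] ang [ 9.000e-02 -3.532e+01 -1.000e-02] grasp [-72.73 -34.23 113.85] F [ 2.  -0.6  1.6] t 22.45
```

>>> arm_command --moves '[-1, 0, 0.8, 0, 0, 0, 0, -1, 0, 0, 0, 0, 0, 0]'

```text
clock: 22.7
tcp_pos: [0.6564, -0.0079, 0.0649]
orientation: [0.303, -0.062, 0.951, 0.019]
wrist_force: [1.6, -1.5, 1.5]
finger_gap: 0.0202
grip_force: 87.8
```

```bash
python3 q.py
```

```text
tcp [-38.2 -33.6  64.9] ang [ 1.000e-01 -3.531e+01  1.000e-02] grasp [-72.84 -33.51 113.89] F [ 1.4 -1.7  1.5] t 22.7
```

>>> arm_command --moves '[1, 0, 0, 0, 0, 0, 0, 1, 0, 0, 0, 0, 0, 0, 1, 0, 0, 0, 0, 0, 0, 1, 0, 0, -20, 0, 0, 0, 1, 0, 0, -30, 0, 0, 0, 1, 0, 0, -30, 0, 0, 0, 1, 0, 0, -30, 0, 0, 0, 1, 0, 0, -10, 0, 0, 0]'

```text
clock: 23.7
tcp_pos: [0.5878, -0.0168, 0.1647]
orientation: [0.304, -0.062, 0.95, 0.019]
wrist_force: [-0.4, 0.7, 0.5]
finger_gap: 0.0854
grip_force: 0.0
```

>>> arm_command --moves '[1, 0, 0, 0, 0, 0, 0, 1, 0, 0, 0, 0, 0, 0]'

```text
clock: 23.95
tcp_pos: [0.5875, -0.0164, 0.1618]
orientation: [0.302, -0.062, 0.951, 0.02]
wrist_force: [0.2, -0.1, -0.5]
finger_gap: 0.0855
grip_force: 0.0
```

```bash
python3 q.py; python3 snap.py s5; python3 - <<'E'
from plan import *
p,Q=cur(); a=loc(-.11,-.02,.35); b=loc(-.002,-.001,.29); go(a,Rt(18),4,-1); print(); go(b,Rt(0),4,-1,a,Rt(18))
E
```

```text
tcp [-107.5  -33.   161.8] ang [  0.04 -35.26  -0.  ] grasp [-142.15  -33.    210.78] F [ 0.2 -0.1 -0.5] t 23.95
(array([-107.6,  -33. ,  161.6]), array([ 3.000e-02, -3.523e+01, -0.000e+00]))
cl [319.4 237.5] (array([317.04243343, 236.78101321]), [1, 3, 28, 16, 61])
cr [253.2 237.5] (array([250.70657525, 236.86181435]), [1, 4, 28, 15, 53])
tip [317.6 250.1]
[[246.0, 303.0, 0.0], [247.0, 303.0, 0.0], [248.0, 303.0, 0.0], [249.0, 303.0, 0.0], [250.0, 317.51, 0.85], [251.0, 317.71, 2.29], [252.0, 317.73, 3.23], [253.0, 317.68, 4.19], [254.0, 317.88, 4.81], [255.0, 317.98, 5.27], [256.0, 318.2, 6.47], [257.0, 318.02, 6.99], [258.0, 318.15, 8.15], [259.0, 318.09, 8.68], [260.0, 318.22, 8.81], [261.0, 318.21, 8.78], [262.0, 318.31, 8.96], [263.0, 318.3, 9.09], [264.0, 318.4, 8.82], [265.0, 318.55, 9.17]]
-1,-26.7,3.2,-38.8,-0.0,0.075,0.0,
-1,-23.7,3.2,-40.7,-0.0,0.075,0.0,
-1,-20.6,3.2,-42.4,-0.0,0.075,0.0,
-1,-17.3,3.2,-43.8,-0.0,0.075,0.0,

-1,-21.0,4.8,22.6,0.0,0.079,-0.0,
-1,-22.8,4.7,20.9,0.0,0.079,-0.0,
-1,-24.3,4.8,19.0,0.0,0.079,-0.0,
-1,-25.7,4.7,17.1,0.0,0.079,-0.0,
```

Aligned: the cross and tip agree within about 0.4 mm in y and 0.2 px in row. Moving to the knob with the fingers shut.

>>> arm_command --moves '[-1, -26.7, 3.2, -38.8, 0, 0.075, 0, -1, -23.7, 3.2, -40.7, 0, 0.075, 0, -1, -20.6, 3.2, -42.4, 0, 0.075, 0, -1, -17.3, 3.2, -43.8, 0, 0.075, 0, -1, -21, 4.8, 22.6, 0, 0.079, 0, -1, -22.8, 4.7, 21, 0, 0.079, 0, -1, -24.3, 4.8, 19, 0, 0.079, 0, -1, -25.7, 4.7, 17, 0, 0.079, 0]'

```text
clock: 25.0
tcp_pos: [0.6893, 0.0293, 0.2896]
orientation: [-0.001, -0.065, 0.998, -0.001]
wrist_force: [0.9, -0.5, -0.1]
finger_gap: 0.0001
grip_force: 0.0
```

>>> arm_command --moves '[-1, 0, 0, 0, 0, 0, 0, -1, 0, 0, 0, 0, 0, 0]'

```text
clock: 25.25
tcp_pos: [0.6882, 0.029, 0.2892]
orientation: [-0.001, -0.066, 0.998, -0.0]
wrist_force: [-0.9, -0.4, 2.0]
finger_gap: -0.0001
grip_force: 0.0
```

```bash
python3 q.py; python3 - <<'E'
from cloud import *
st=get_state(); Q=rot(st['orientation'])
W,px,p=cloud('scene',st); L=(W-np.r_[S,0])@A*1000; T=(W-st['tcp_pos'])@Q*1000
m=(abs(T[:,0])<14)&(abs(T[:,1])<14)&(T[:,2]<-10)&(T[:,2]>-100); print('fingers lowest z',np.percentile(L[m,2],[1,5]).round(1),m.sum())
k=(abs(L[:,0])<30)&(abs(L[:,1])<30)&(L[:,2]<300)&(L[:,2]>270); print('knob z',np.percentile(L[k,2],[50,95,99]).round(1),k.sum(),np.median(L[k],0).round(1))
E
```

```text
tcp [ -1.8  -1.2 289.2] ang [ 0.03  0.13 -0.01] grasp [ -1.67  -1.12 349.16] F [-0.9 -0.3  2. ] t 25.25
fingers lowest z [334.4 337. ] 171
knob z [285.7 289.4 291.1] 225 [ 6.600e+00 -1.000e-01  2.857e+02]
```

>>> arm_command --moves '[-1, 0, 0, 18, 0, 0, 0, -1, 0, 0, 18, 0, 0, 0, -1, 0, 0, 5, 0, 0, 0, -1, 0, 0, 4, 0, 0, 0, -1, 0, 0, 0, 0, 0, 0]'

```text
clock: 25.92
tcp_pos: [0.6879, 0.0287, 0.248]
orientation: [0.001, -0.065, 0.998, -0.001]
wrist_force: [0.8, -0.5, -1.0]
finger_gap: 0.0002
grip_force: 0.0
```

>>> arm_command --moves '[-1, 0, 0, 3, 0, 0, 0, -1, 0, 0, 3, 0, 0, 0, -1, 0, 0, 3, 0, 0, 0, -1, 0, 0, 0, 0, 0, 0]'

```text
clock: 26.42
tcp_pos: [0.6882, 0.0287, 0.2389]
orientation: [0.001, -0.065, 0.998, -0.001]
wrist_force: [-1.5, 0.3, 7.3]
finger_gap: 0.0001
grip_force: 3.8
```

>>> arm_command --moves '[-1, 0, 0, 2, 0, 0, 0, -1, 0, 0, 2, 0, 0, 0, -1, 0, 0, 0, 0, 0, 0]'

```text
clock: 26.8
tcp_pos: [0.6883, 0.0287, 0.2355]
orientation: [0.002, -0.065, 0.998, -0.001]
wrist_force: [-3.3, 0.1, 9.1]
finger_gap: 0.0
grip_force: 4.6
```

>>> arm_command --moves '[-1, 0, 0, 2, 0, 0, 0, -1, 0, 0, 2, 0, 0, 0, -1, 0, 0, 2, 0, 0, 0, -1, 0, 0, 0, 0, 0, 0]'

```text
clock: 27.3
tcp_pos: [0.6885, 0.0287, 0.233]
orientation: [0.003, -0.065, 0.998, -0.001]
wrist_force: [-6.7, -0.3, 21.3]
finger_gap: 0.0003
grip_force: 10.3
```

>>> arm_command --moves '[-1, 0, 0, 1.5, 0, 0, 0, -1, 0, 0, 0, 0, 0, 0, -1, 0, 0, 0, 0, 0, 0]'

```text
clock: 27.68
tcp_pos: [0.6886, 0.0287, 0.2329]
orientation: [0.004, -0.065, 0.998, -0.001]
wrist_force: [-7.7, 0.3, 25.9]
finger_gap: -0.0001
grip_force: 12.8
```

Bottomed out at 26 N, so the first dent is made. I'll lift and return to the handle.

>>> arm_command --moves '[-1, 0, 0, -20, 0, 0, 0, -1, 0, 0, -40, 0, 0, 0, -1, 0, 0, 0, 0, 0, 0]'

```text
clock: 28.05
tcp_pos: [0.6896, 0.0288, 0.2897]
orientation: [0.004, -0.065, 0.998, -0.001]
wrist_force: [0.2, -0.3, 0.0]
finger_gap: 0.0
grip_force: 0.0
```

```bash
python3 q.py; python3 - <<'E'
from plan import *
a=loc(-.13,-.02,.34); b=loc(-.1081,-.0334,.1639); go(a,Rt(18),4,1); print(); go(b,Rt(35.3),5,1,a,Rt(18))
E
```

```text
tcp [ -0.4  -1.6 289.7] ang [ 0.14 -0.4   0.01] grasp [ -0.82  -1.41 349.69] F [ 0.2 -0.3  0. ] t 28.05
1,32.3,-4.6,-12.8,-0.001,-0.077,0.0,
1,31.2,-4.6,-15.2,-0.001,-0.077,0.0,
1,30.0,-4.6,-17.6,-0.001,-0.077,0.0,
1,28.5,-4.6,-19.8,-0.001,-0.077,0.0,

1,6.7,-2.7,34.8,0.0,-0.06,-0.0,
1,8.8,-2.7,34.4,0.0,-0.06,-0.0,
1,10.9,-2.7,33.8,0.0,-0.06,-0.0,
1,12.9,-2.7,33.1,0.0,-0.06,-0.0,
1,14.9,-2.7,32.2,0.0,-0.06,-0.0,
```

>>> arm_command --moves '[-1, 32.3, -4.6, -12.8, 0, -0.077, 0, -1, 31.2, -4.6, -15.2, 0, -0.077, 0, 1, 30, -4.6, -17.6, 0, -0.077, 0, 1, 28.5, -4.6, -19.8, 0, -0.077, 0, 1, 6.7, -2.7, 34.8, 0, -0.06, 0, 1, 8.8, -2.7, 34.4, 0, -0.06, 0, 1, 11, -2.7, 33.8, 0, -0.06, 0, 1, 13, -2.7, 33, 0, -0.06, 0]'

```text
clock: 29.05
tcp_pos: [0.5793, -0.0148, 0.1942]
orientation: [0.271, -0.063, 0.96, 0.017]
wrist_force: [0.6, -1.7, -0.6]
finger_gap: 0.0853
grip_force: 0.0
```

>>> arm_command --moves '[1, 15, -2.7, 32.2, 0, -0.06, 0, 1, 0, 0, 0, 0, 0, 0, 1, 0, 0, 0, 0, 0, 0]'

```text
clock: 29.42
tcp_pos: [0.5858, -0.0176, 0.1629]
orientation: [0.3, -0.063, 0.952, 0.019]
wrist_force: [0.8, 0.5, 0.2]
finger_gap: 0.0854
grip_force: 0.0
```

```bash
python3 q.py; python3 snap.py s6; python3 - <<'E'
from plan import *
go(loc(-.0381,-.0334,.0649),Rt(35.3),6,1)
E
```

```text
tcp [-109.3  -34.   162.9] ang [ 1.300e-01 -3.498e+01 -3.000e-02] grasp [-143.73  -33.87  212.05] F [0.9 0.3 0.2] t 29.43
(array([-108.2,  -34.4,  164.3]), array([  0.18, -35.1 ,  -0.06]))
cl [320.3 238.2] (array([317.80596234, 237.50209205]), [1, 3, 28, 16, 82])
cr [254.5 238.1] (array([252.13877917, 237.60179533]), [2, 4, 27, 14, 50])
tip [318.5 250.8]
[[246.0, 304.0, 0.0], [247.0, 304.0, 0.0], [248.0, 304.0, 0.0], [249.0, 304.0, 0.0], [250.0, 318.65, 0.24], [251.0, 318.36, 1.55], [252.0, 318.55, 2.63], [253.0, 318.72, 3.25], [254.0, 318.71, 4.01], [255.0, 318.76, 4.9], [256.0, 318.65, 5.73], [257.0, 319.03, 6.71], [258.0, 319.27, 7.32], [259.0, 319.2, 8.34], [260.0, 318.99, 8.82], [261.0, 319.21, 8.96], [262.0, 319.22, 8.86], [263.0, 319.24, 8.9], [264.0, 319.31, 9.1], [265.0, 319.3, 9.15]]
1,-0.0,0.2,20.3,-0.0,-0.001,0.0,
1,-0.0,0.2,20.3,-0.0,-0.001,0.0,
1,-0.0,0.2,20.3,-0.0,-0.001,0.0,
1,-0.0,0.2,20.3,-0.0,-0.001,0.0,
1,0.0,0.2,20.3,-0.0,-0.001,0.0,
1,0.0,0.2,20.3,-0.0,-0.001,0.0,
```

>>> arm_command --moves '[1, 0, 0.2, 20.3, 0, -0.001, 0, 1, 0, 0.2, 20.3, 0, 0, 0, 1, 0, 0.2, 20.3, 0, -0.001, 0, 1, 0, 0.2, 20.3, 0, 0, 0, 1, 0, 0.2, 20, 0, -0.001, 0, 1, 0, 0, 20, 0, 0, 0, 1, 0, 0, 0, 0, 0, 0]'

```text
clock: 30.35
tcp_pos: [0.6557, -0.0074, 0.0629]
orientation: [0.301, -0.063, 0.951, 0.019]
wrist_force: [-0.2, -0.2, 0.6]
finger_gap: 0.085
grip_force: 0.0
```

>>> arm_command --moves '[-1, 0, 0, 0, 0, 0, 0, -1, 0, 0, 0, 0, 0, 0, -1, 0, 0, 0, 0, 0, 0, -1, 0, 0, 0, 0, 0, 0, -1, 0, 0, 0, 0, 0, 0]' --newtons 80

```text
clock: 30.98
tcp_pos: [0.6537, -0.0075, 0.0625]
orientation: [0.301, -0.062, 0.951, 0.019]
wrist_force: [-1.9, -0.0, 5.0]
finger_gap: 0.0204
grip_force: 78.1
```

```bash
python3 q.py
```

```text
tcp [-40.8 -32.8  62.5] ang [ 1.100e-01 -3.515e+01 -1.000e-02] grasp [-75.29 -32.73 111.56] F [-1.9  0.2  5. ] t 30.98
```

>>> arm_command --moves '[-1, 3, 4, -2.1, 0, 0, 0, -1, 5, 9, -3.5, 0, 0, 0, -1, 6, 9, -4.2, 0, 0, 0, -1, 6, 9, -4.2, 0, 0, 0, -1, 6, 9, -4.2, 0, 0, 0, -1, 6, 9, -4.2, 0, 0, 0, -1, 6, 9, -4.2, 0, 0, 0, -1, 6, 9, -4.2, 0, 0, 0]'

```text
clock: 31.98
tcp_pos: [0.5915, 0.0527, 0.0625]
orientation: [0.302, -0.063, 0.951, 0.019]
wrist_force: [3.4, -2.8, 6.8]
finger_gap: 0.0202
grip_force: 79.7
```

>>> arm_command --moves '[-1, 3, 9, -2.1, 0, 0, 0, -1, 0, 9, 0, 0, 0, 0, -1, 0, 9, 0, 0, 0, 0, -1, 0, 5, 0, 0, 0, 0, -1, 0, 1, 0, 0, 0, 0, -1, 0, 0, 0, 0, 0, 0]'

```text
clock: 32.72
tcp_pos: [0.5832, 0.0854, 0.0624]
orientation: [0.301, -0.063, 0.951, 0.019]
wrist_force: [-1.9, -0.5, 10.9]
finger_gap: 0.0203
grip_force: 80.5
```

```bash
python3 q.py
```

```text
tcp [-98.5  68.5  62.4] ang [  0.04 -35.17  -0.08] grasp [-133.03   68.49  111.49] F [-1.9 -0.2 10.9] t 32.73
```

>>> arm_command --moves '[-1, 1.6, 1.5, -1.2, 0, 0, 0, -1, 0, 0, 0, 0, 0, 0]'

```text
clock: 32.98
tcp_pos: [0.5813, 0.0852, 0.0624]
orientation: [0.301, -0.062, 0.951, 0.018]
wrist_force: [-0.9, -6.3, 8.5]
finger_gap: 0.0199
grip_force: 80.3
```

```bash
python3 q.py
```

```text
tcp [-100.4   68.5   62.4] ang [ 2.000e-01 -3.516e+01  2.000e-02] grasp [-134.96   68.7   111.5 ] F [-1.7 -6.2  8.5] t 32.98
```

>>> arm_command --moves '[-1, 1.2, 1.5, -0.9, 0, 0, 0, -1, 0, 0, 0, 0, 0, 0]'

```text
clock: 33.22
tcp_pos: [0.5808, 0.085, 0.0625]
orientation: [0.302, -0.061, 0.951, 0.017]
wrist_force: [10.2, -9.5, -0.9]
finger_gap: 0.02
grip_force: 80.7
```

```bash
python3 q.py
```

```text
tcp [-100.9   68.4   62.5] ang [  0.35 -35.2    0.13] grasp [-135.52   68.75  111.53] F [  8.8 -10.7  -0.9] t 33.23
```

>>> arm_command --moves '[-1, 0.8, 1.5, -0.6, 0, 0, 0, -1, 0, 0, 0, 0, 0, 0]'

```text
clock: 33.48
tcp_pos: [0.5808, 0.0849, 0.0626]
orientation: [0.302, -0.06, 0.951, 0.015]
wrist_force: [19.3, -12.5, -9.8]
finger_gap: 0.0203
grip_force: 80.2
```

```bash
python3 q.py
```

```text
tcp [-100.9   68.3   62.6] ang [  0.51 -35.24   0.23] grasp [-135.54   68.83  111.63] F [ 17.5 -14.9  -9.8] t 33.48
```

Both stops agree (140 mm of travel; lr = y + 1.4). Next I'll go to the right cross, grasp at (-75.5, +30.6).

>>> arm_command --moves '[-1, -5, -4.2, 3.5, 0, 0, 0, -1, -6.5, -5, 4.6, 0, 0, 0, -1, -7, -6, 4.9, 0, 0, 0, -1, -7, -6, 4.9, 0, 0, 0, -1, -7, -6, 4.9, 0, 0, 0, -1, -7, -6, 4.9, 0, 0, 0, -1, -6.5, -6, 4.6, 0, 0, 0, -1, -4, -3, 2.8, 0, 0, 0]'

```text
clock: 34.48
tcp_pos: [0.6443, 0.0561, 0.0625]
orientation: [0.301, -0.064, 0.951, 0.02]
wrist_force: [-1.9, 2.3, 11.0]
finger_gap: 0.0202
grip_force: 83.2
```

>>> arm_command --moves '[-1, 0, 0, 0, 0, 0, 0, -1, 0, 0, 0, 0, 0, 0]'

```text
clock: 34.72
tcp_pos: [0.6445, 0.0556, 0.0625]
orientation: [0.301, -0.063, 0.951, 0.02]
wrist_force: [1.4, -1.1, 5.6]
finger_gap: 0.0199
grip_force: 82.7
```

```bash
python3 q.py
```

```text
tcp [-41.6  30.9  62.5] ang [ 1.000e-02 -3.517e+01 -9.000e-02] grasp [-76.16  30.92 111.57] F [ 1.2 -1.3  5.6] t 34.73
```

>>> arm_command --moves '[-1, -0.5, -0.3, 0.4, 0, 0, 0, -1, 0, 0, 0, 0, 0, 0]'

```text
clock: 34.98
tcp_pos: [0.6448, 0.0557, 0.0625]
orientation: [0.301, -0.063, 0.951, 0.02]
wrist_force: [-0.5, 0.4, 8.4]
finger_gap: 0.0202
grip_force: 83.1
```

```bash
python3 q.py
```

```text
tcp [-41.3  31.   62.5] ang [-1.000e-02 -3.515e+01 -1.100e-01] grasp [-75.84  30.92 111.54] F [-0.4  0.5  8.4] t 34.98
```

>>> arm_command --moves '[-1, -0.3, -0.4, 0.2, 0, 0, 0, -1, 0, 0, 0, 0, 0, 0]'

```text
clock: 35.22
tcp_pos: [0.6451, 0.0556, 0.0625]
orientation: [0.301, -0.063, 0.951, 0.02]
wrist_force: [-1.3, 1.8, 9.2]
finger_gap: 0.0198
grip_force: 83.3
```

```bash
python3 q.py
```

```text
tcp [-41.1  30.8  62.5] ang [ -0.04 -35.15  -0.12] grasp [-75.6   30.75 111.54] F [-1.   1.9  9.2] t 35.23
```

>>> arm_command --moves '[1, 0, 0, 0, 0, 0, 0, 1, 0, 0, 0, 0, 0, 0, 1, 0, 0, 0, 0, 0, 0, 1, 0, 0, -20, 0, 0, 0, 1, 0, 0, -30, 0, 0, 0, 1, 0, 0, -30, 0, 0, 0, 1, 0, 0, -30, 0, 0, 0, 1, 0, 0, -10, 0, 0, 0]'

```text
clock: 36.22
tcp_pos: [0.5767, 0.045, 0.161]
orientation: [0.301, -0.062, 0.951, 0.019]
wrist_force: [0.7, 0.2, 0.4]
finger_gap: 0.0855
grip_force: 0.0
```

>>> arm_command --moves '[1, 0, 0, 0, 0, 0, 0, 1, 0, 0, 0, 0, 0, 0]'

```text
clock: 36.48
tcp_pos: [0.5766, 0.0451, 0.1584]
orientation: [0.3, -0.062, 0.952, 0.019]
wrist_force: [-0.3, 0.2, 0.4]
finger_gap: 0.0856
grip_force: 0.0
```

```bash
python3 q.py; python3 snap.py s7 0 R; python3 - <<'E'
from plan import *
a=loc(-.11,.02,.35); b=loc(-.002,-.001,.27); go(a,Rt(18),4,-1); print(); go(b,Rt(0),4,-1,a,Rt(18))
E
```

```text
tcp [-110.3   29.4  158.4] ang [  0.05 -34.96  -0.  ] grasp [-144.66   29.43  207.55] F [-0.3  0.2  0.4] t 36.48
(array([-110.4,   29.4,  158.2]), array([  0.04, -34.93,   0.  ]))
cl [321.  242.7] (array([318.87293279, 241.9959035 ]), [1, 3, 29, 16, 100])
cr [254.8 242.7] (array([252.64264531, 242.0502669 ]), [2, 4, 28, 15, 58])
tip [251.4 255.5]
[[251.0, 237.0, 0.0], [252.0, 237.0, 0.0], [253.0, 237.0, 0.0], [254.0, 237.0, 0.0], [255.0, 251.57, 0.63], [256.0, 251.3, 1.45], [257.0, 251.35, 2.52], [258.0, 251.13, 3.29], [259.0, 251.04, 4.13], [260.0, 251.1, 4.85], [261.0, 251.13, 5.52], [262.0, 251.08, 6.52], [263.0, 250.86, 7.0], [264.0, 250.84, 7.72], [265.0, 250.98, 8.19], [266.0, 250.84, 8.38], [267.0, 250.81, 8.51], [268.0, 250.68, 8.16], [269.0, 250.7, 8.36], [270.0, 250.59, 8.42]]
-1,-27.5,-2.4,-39.3,-0.0,0.074,0.0,
-1,-24.6,-2.4,-41.2,-0.0,0.074,0.0,
-1,-21.5,-2.4,-42.9,-0.0,0.074,0.0,
-1,-18.2,-2.4,-44.4,-0.0,0.074,0.0,

-1,-19.5,-5.3,27.4,0.0,0.079,-0.0,
-1,-21.6,-5.3,25.8,0.0,0.079,-0.0,
-1,-23.5,-5.2,24.0,0.0,0.079,-0.0,
-1,-25.3,-5.2,22.1,0.0,0.079,-0.0,
```

The right cross shows the same alignment as the first. Going to the knob.

>>> arm_command --moves '[-1, -27.5, -2.4, -39.3, 0, 0.074, 0, -1, -24.6, -2.4, -41.2, 0, 0.074, 0, -1, -21.5, -2.4, -43, 0, 0.074, 0, -1, -18.2, -2.4, -44.4, 0, 0.074, 0, -1, -19.5, -5.3, 22.4, 0, 0.079, 0, -1, -21.6, -5.3, 20.8, 0, 0.079, 0, -1, -23.5, -5.2, 19, 0, 0.079, 0, -1, -25.3, -5.2, 17.1, 0, 0.079, 0]'

```text
clock: 37.52
tcp_pos: [0.6854, 0.0284, 0.2892]
orientation: [-0.002, -0.065, 0.998, -0.001]
wrist_force: [1.1, -0.8, 1.0]
finger_gap: -0.0002
grip_force: 0.0
```

>>> arm_command --moves '[-1, 0, 0, 18, 0, 0, 0, -1, 0, 0, 18, 0, 0, 0, -1, 0, 0, 4, 0, 0, 0, -1, 0, 0, 4, 0, 0, 0, -1, 0, 0, 0, 0, 0, 0]'

```text
clock: 38.15
tcp_pos: [0.684, 0.0284, 0.248]
orientation: [0.0, -0.065, 0.998, -0.001]
wrist_force: [0.1, -0.7, 0.4]
finger_gap: -0.0002
grip_force: 0.0
```

>>> arm_command --moves '[-1, 0, 0, 3, 0, 0, 0, -1, 0, 0, 3, 0, 0, 0, -1, 0, 0, 3, 0, 0, 0, -1, 0, 0, 0, 0, 0, 0]'

```text
clock: 38.65
tcp_pos: [0.6843, 0.0284, 0.2399]
orientation: [0.001, -0.065, 0.998, -0.001]
wrist_force: [-2.1, 0.8, 8.0]
finger_gap: 0.0001
grip_force: 3.6
```

>>> arm_command --moves '[-1, 0, 0, 3, 0, 0, 0, -1, 0, 0, 3, 0, 0, 0, -1, 0, 0, 2.5, 0, 0, 0, -1, 0, 0, 0, 0, 0, 0]'

```text
clock: 39.15
tcp_pos: [0.6844, 0.0284, 0.233]
orientation: [0.002, -0.065, 0.998, -0.001]
wrist_force: [-2.4, 0.4, 12.1]
finger_gap: 0.0001
grip_force: 5.9
```

>>> arm_command --moves '[-1, 0, 0, 2, 0, 0, 0, -1, 0, 0, 1.5, 0, 0, 0, -1, 0, 0, 0, 0, 0, 0]'

```text
clock: 39.52
tcp_pos: [0.6846, 0.0283, 0.233]
orientation: [0.004, -0.065, 0.998, -0.001]
wrist_force: [-6.9, -0.3, 23.6]
finger_gap: 0.0001
grip_force: 11.8
```

Fully down again (23.6 N, same height). Lifting and returning to the handle.

>>> arm_command --moves '[-1, 0, 0, -20, 0, 0, 0, -1, 0, 0, -40, 0, 0, 0, -1, 0, 0, 0, 0, 0, 0]'

```text
clock: 39.9
tcp_pos: [0.6854, 0.0283, 0.2901]
orientation: [0.003, -0.065, 0.998, -0.001]
wrist_force: [0.4, 0.1, -0.7]
finger_gap: -0.0003
grip_force: 0.0
```

```bash
python3 - <<'E'
from plan import *
a=loc(-.13,.02,.34); b=loc(-.1081,.0308,.1639); go(a,Rt(18),4,1); print(); go(b,Rt(35.3),5,1,a,Rt(18))
E
```

```text
1,31.3,5.3,-12.7,-0.001,-0.077,0.0,
1,30.2,5.3,-15.0,-0.001,-0.077,0.0,
1,28.9,5.3,-17.3,-0.001,-0.077,0.0,
1,27.5,5.4,-19.5,-0.001,-0.077,0.0,

1,6.7,2.2,34.8,0.0,-0.06,-0.0,
1,8.8,2.2,34.4,0.0,-0.06,-0.0,
1,10.9,2.2,33.8,0.0,-0.06,-0.0,
1,12.9,2.2,33.1,0.0,-0.06,-0.0,
1,14.9,2.2,32.2,0.0,-0.06,-0.0,
```

>>> arm_command --moves '[-1, 31.3, 5.3, -12.7, 0, -0.077, 0, -1, 30.2, 5.3, -15, 0, -0.077, 0, 1, 29, 5.3, -17.3, 0, -0.077, 0, 1, 27.5, 5.4, -19.5, 0, -0.077, 0, 1, 6.7, 2.2, 34.8, 0, -0.06, 0, 1, 8.8, 2.2, 34.4, 0, -0.06, 0, 1, 11, 2.2, 33.8, 0, -0.06, 0, 1, 13, 2.2, 33, 0, -0.06, 0]'

```text
clock: 40.9
tcp_pos: [0.5713, 0.0442, 0.1941]
orientation: [0.271, -0.063, 0.96, 0.017]
wrist_force: [-0.2, -1.2, -0.7]
finger_gap: 0.0854
grip_force: 0.0
```

>>> arm_command --moves '[1, 15, 2.2, 32.2, 0, -0.06, 0, 1, 0, 0, 0, 0, 0, 0, 1, 0, 0, 0, 0, 0, 0]'

```text
clock: 41.28
tcp_pos: [0.5775, 0.0463, 0.1628]
orientation: [0.3, -0.063, 0.952, 0.019]
wrist_force: [0.6, -0.4, 1.6]
finger_gap: 0.0856
grip_force: 0.0
```

```bash
python3 - <<'E'
from plan import *
print(tl());go(loc(-.0385,.0306,.0645),Rt(35.3),6,1)
E
```

```text
(array([-109.2,   30.4,  162.8]), array([ 1.200e-01, -3.494e+01, -2.000e-02]))
1,-0.3,0.1,20.2,-0.0,-0.001,0.0,
1,-0.3,0.1,20.2,-0.0,-0.001,0.0,
1,-0.2,0.0,20.2,-0.0,-0.001,0.0,
1,-0.2,0.0,20.2,-0.0,-0.001,0.0,
1,-0.2,0.0,20.2,-0.0,-0.001,0.0,
1,-0.2,0.0,20.2,-0.0,-0.001,0.0,
```

>>> arm_command --moves '[1, -0.3, 0, 20, 0, 0, 0, 1, -0.3, 0, 20, 0, 0, 0, 1, 0, 0, 20, 0, 0, 0, 1, 0, 0, 20, 0, 0, 0, 1, 0, 0, 20, 0, 0, 0, 1, 0, 0, 20, 0, 0, 0, 1, 0, 0, 0, 0, 0, 0]'

```text
clock: 42.15
tcp_pos: [0.6478, 0.0552, 0.0645]
orientation: [0.3, -0.063, 0.952, 0.019]
wrist_force: [-0.2, 0.9, -0.6]
finger_gap: 0.0854
grip_force: 0.0
```

>>> arm_command --moves '[-1, 0, 0, 0, 0, 0, 0, -1, 0, 0, 0, 0, 0, 0, -1, 0, 0, 0, 0, 0, 0, -1, 0, 0, 0, 0, 0, 0, -1, 0, 0, 0, 0, 0, 0]'

```text
clock: 42.78
tcp_pos: [0.6449, 0.0554, 0.0633]
orientation: [0.299, -0.063, 0.952, 0.019]
wrist_force: [-1.6, -1.4, 5.2]
finger_gap: 0.0204
grip_force: 78.0
```

>>> arm_command --moves '[-1, 4, 0, -2.8, 0, 0, 0, -1, 7, 0, -4.9, 0, 0, 0, -1, 7.5, 0, -5.2, 0, 0, 0, -1, 7.5, 0, -5.2, 0, 0, 0, -1, 7.5, 0, -5.2, 0, 0, 0, -1, 7.5, 0, -5.2, 0, 0, 0, -1, 5, 0, -3.5, 0, 0, 0, -1, 2, 0, -1.4, 0, 0, 0]'

```text
clock: 43.78
tcp_pos: [0.5864, 0.0477, 0.0633]
orientation: [0.299, -0.063, 0.952, 0.019]
wrist_force: [2.6, 1.2, 5.8]
finger_gap: 0.0205
grip_force: 80.4
```

```bash
python3 q.py
```

```text
tcp [-100.3   30.7   63.3] ang [ 1.000e-01 -3.492e+01 -1.000e-02] grasp [-134.61   30.75  112.48] F [2.7 0.9 5.8] t 43.77
```

>>> arm_command --moves '[-1, 1.6, 0, -1.2, 0, 0, 0, -1, 1.2, 0, -0.8, 0, 0, 0, -1, 0, 0, 0, 0, 0, 0]'

```text
clock: 44.15
tcp_pos: [0.5853, 0.0476, 0.0634]
orientation: [0.3, -0.063, 0.952, 0.019]
wrist_force: [22.1, 4.4, -14.3]
finger_gap: 0.0201
grip_force: 80.3
```

```bash
python3 q.py
```

```text
tcp [-101.3   30.7   63.4] ang [  0.05 -35.04  -0.06] grasp [-135.76   30.72  112.55] F [ 22.5   1.5 -14.3] t 44.15
```

At the front stop with 22 N. Releasing and backing off clear.

>>> arm_command --moves '[1, 0, 0, 0, 0, 0, 0, 1, 0, 0, 0, 0, 0, 0, 1, 0, 0, 0, 0, 0, 0, 1, 0, 0, -15, 0, 0, 0, 1, 0, 0, -25, 0, 0, 0, 1, 0, 0, -30, 0, 0, 0, 1, 0, 0, -30, 0, 0, 0, 1, 0, 0, -20, 0, 0, 0]'

```text
clock: 45.15
tcp_pos: [0.514, 0.0386, 0.1618]
orientation: [0.299, -0.062, 0.952, 0.019]
wrist_force: [0.1, 0.3, 0.1]
finger_gap: 0.0856
grip_force: 0.0
```

>>> arm_command --moves '[1, 0, 0, 0, 0, 0, 0, 1, 0, 0, 0, 0, 0, 0, 1, 0, 0, 0, 0, 0, 0]'

```text
clock: 45.52
tcp_pos: [0.5146, 0.0388, 0.1596]
orientation: [0.298, -0.063, 0.952, 0.019]
wrist_force: [0.4, 0.4, -0.4]
finger_gap: 0.0854
grip_force: 0.0
```

```bash
python3 - <<'E'
from det import *
st=get_state(); c=cam('wrist',st); p,d=read_camera('wrist'); g=cv2.cvtColor(p,cv2.COLOR_BGR2GRAY)
for y in (.064,0):
    x,_=dark_cross(g,proj(c,loc(-.06,y-.0007,.09))); print((A.T@(at_z(c,x,.09)-np.r_[S,0])*1000).round(1))
E
```

```text
[-60.5  63.1  90. ]
[-60.5  -0.7  90. ]
```

```bash
python3 -c "
from workcell import hand_in; print(hand_in())"
```

```text
the job is handed in; nothing more can be done
None
```

I handed the job in at about 45.5 s: left cross punched, then right, each pressed fully down and aligned to within about 0.5 mm by my measurements, and the carriage is fully out with the gripper clear; I took no final picture of the loose things, but nothing touched them that I could tell.

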